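Put the seized tins and bottles in order at the evidence desk

TASK

Pack up the exhibits on the evidence desk: slide the case's cover fully open, lay every round tin flat in its compartment, then slide the cover fully shut again. Also stand every tipped square bottle upright, cap up, on the floor of the low lane rack with the bottles that already stand there, which must be left or put back standing in the lane. Do not disturb the camera or the pen pot, and if something gets knocked or slips, put it right.

Things in the scene. Friction and masses are not known exactly. Their poses are not given: they have to be found in the camera images.
- cover (a joint): the flat aluminium cover of the evidence case, running in straight slides; 0 m = fully shut over the compartment, 0.15 m = fully open, slid back (away from the robot, along the case's +x) over the closed rear deck; it stays where it is left, about 2.5 N of friction
- cover_grip (a point): centre of the top of the black upright bar on the cover, by which it is moved: the bar is 14 mm thick (along the case's x), 120 mm long (along y) and stands 30 mm above the cover plate, whose top is at 59 mm above the table; the bar is 55 mm nearer the robot than the middle of the cover; x is the slide's opening direction, z up
- case: grey evidence case, fixed to the table, 316 mm long (x) by 214 mm wide (y); origin on the table under the centre of the compartment, x away from the robot towards the rear deck, z up. Compartment inside: 140 mm (x) by 200 mm (y), floor 6 mm above the table, front wall 52 mm high, side rails 64 mm high, closed rear deck (52 mm high) from 70 mm to 240 mm behind the compartment's centre
- case_in (a point): centre of the floor of the case's compartment, axes as the case's
- rack: the lane: a low steel rack fixed to the table; origin on the table under its centre; y runs along the lane, x across it away from the robot, z up. Lane inside: 400 mm long (y), 56 mm wide (x), floor 6 mm above the table, rails and end stops (6 mm thick) rising 12 mm above the floor
- lane (a point): centre of the lane's floor, axes as the rack's
- bottle1: square white sample bottle, body 44 x 44 x 80 mm with a grey round cap 32 mm across and 18 mm high on top (98 mm overall), about 0.12 kg; origin at the centre of its square base, z runs from the base to the cap, x and y are normal to the side faces; lies tipped over on the table at the start, cap roughly towards the robot (its z within about 20 degrees of world -x). May be absent
- bottle2: square white sample bottle, body 44 x 44 x 80 mm with a grey round cap 32 mm across and 18 mm high on top (98 mm overall), about 0.12 kg; origin at the centre of its square base, z runs from the base to the cap, x and y are normal to the side faces; lies tipped over on the table at the start, cap roughly towards the robot (its z within about 20 degrees of world -x). May be absent
- bottle3: square white sample bottle, body 44 x 44 x 80 mm with a grey round cap 32 mm across and 18 mm high on top (98 mm overall), about 0.12 kg; origin at the centre of its square base, z runs from the base to the cap, x and y are normal to the side faces; lies tipped over on the table at the start, cap roughly towards the robot (its z within about 20 degrees of world -x). May be absent
- neighbour1: square white sample bottle, body 44 x 44 x 80 mm with a grey round cap 32 mm across and 18 mm high on top (98 mm overall), about 0.12 kg; origin at the centre of its square base, z runs from the base to the cap, x and y are normal to the side faces; stands upright in the lane from the start, about 85 mm to one side of the lane's middle
- neighbour2: square white sample bottle, body 44 x 44 x 80 mm with a grey round cap 32 mm across and 18 mm high on top (98 mm overall), about 0.12 kg; origin at the centre of its square base, z runs from the base to the cap, x and y are normal to the side faces; stands upright in the lane from the start, about 85 mm to one side of the lane's middle
- tin1: round flat metal tin with a lid, 53 mm across (55 mm over the lid's rim), 28 mm high, 0.09 kg; origin at the centre of its underside, z up through the lid; lies flat on the table at the start. May be absent
- tin2: round flat metal tin with a lid, 53 mm across (55 mm over the lid's rim), 28 mm high, 0.09 kg; origin at the centre of its underside, z up through the lid; lies flat on the table at the start. May be absent
- tin3: round flat metal tin with a lid, 53 mm across (55 mm over the lid's rim), 28 mm high, 0.09 kg; origin at the centre of its underside, z up through the lid; lies flat on the table at the start. May be absent
- camera: bystander: white bullet security camera on a foot, about 120 mm long and 100 mm high, origin under its foot; leave it alone
- penpot: bystander: black round pen pot with three pens, 72 mm across, 95 mm high, origin under its base; leave it alone
There are look-alikes about, which are no part of the job. What is shaped like the bottle3 but blue is not meant.

How it is judged:
On the way, in this order (a step that is already met when the one before it is completed fails the run):
1. the cover is slid open (at least 135 mm) (value of joint cover above 0.135 m), for 0.2 s.
2. every tin lies flat in the compartment, with the cover still open ((angle between tin1's own z axis and vertical below 0.15 rad or angle between tin1's own z axis and vertical above 2.99 rad) and x of tin1 in the frame of case_in between -0.055 and 0.055 m and y of tin1 in the frame of case_in between -0.085 and 0.085 m and z of tin1 in the frame of case_in between -0.004 and 0.033 m and (angle between tin2's own z axis and vertical below 0.15 rad or angle between tin2's own z axis and vertical above 2.99 rad) and x of tin2 in the frame of case_in between -0.055 and 0.055 m and y of tin2 in the frame of case_in between -0.085 and 0.085 m and z of tin2 in the frame of case_in between -0.004 and 0.033 m and (angle between tin3's own z axis and vertical below 0.15 rad or angle between tin3's own z axis and vertical above 2.99 rad) and x of tin3 in the frame of case_in between -0.055 and 0.055 m and y of tin3 in the frame of case_in between -0.085 and 0.085 m and z of tin3 in the frame of case_in between -0.004 and 0.033 m and value of joint cover above 0.1 m and contact force between the fingers and tin1 below 0.2 N and contact force between the fingers and tin2 below 0.2 N and contact force between the fingers and tin3 below 0.2 N), for 0.2 s.
3. the cover is slid fully shut (within 8 mm) over the tins (value of joint cover below 0.008 m and (angle between tin1's own z axis and vertical below 0.15 rad or angle between tin1's own z axis and vertical above 2.99 rad) and x of tin1 in the frame of case_in between -0.055 and 0.055 m and y of tin1 in the frame of case_in between -0.085 and 0.085 m and z of tin1 in the frame of case_in between -0.004 and 0.033 m and (angle between tin2's own z axis and vertical below 0.15 rad or angle between tin2's own z axis and vertical above 2.99 rad) and x of tin2 in the frame of case_in between -0.055 and 0.055 m and y of tin2 in the frame of case_in between -0.085 and 0.085 m and z of tin2 in the frame of case_in between -0.004 and 0.033 m and (angle between tin3's own z axis and vertical below 0.15 rad or angle between tin3's own z axis and vertical above 2.99 rad) and x of tin3 in the frame of case_in between -0.055 and 0.055 m and y of tin3 in the frame of case_in between -0.085 and 0.085 m and z of tin3 in the frame of case_in between -0.004 and 0.033 m), for 0.2 s.
At the end, for the whole second after the job is handed in: The cover is shut to within 8 mm with every tin lying flat inside the compartment; every bottle, the two that stood there before included, stands cap up (within 0.12 rad) on the lane's floor between its rails (base centre within 14 mm of the lane's centre line and 186 mm of its middle), at rest (all of step 3 and angle between each of bottle1, bottle2, bottle3, neighbour1, neighbour2's own z axis and vertical below 0.12 rad and x of bottle1 in the frame of lane between -0.014 and 0.014 m and y of bottle1 in the frame of lane between -0.186 and 0.186 m and z of bottle1 in the frame of lane between -0.004 and 0.006 m and linear speed of each of bottle1, bottle2, bottle3, neighbour1, neighbour2 below 0.03 m/s and x of bottle2 in the frame of lane between -0.014 and 0.014 m and y of bottle2 in the frame of lane between -0.186 and 0.186 m and z of bottle2 in the frame of lane between -0.004 and 0.006 m and x of bottle3 in the frame of lane between -0.014 and 0.014 m and y of bottle3 in the frame of lane between -0.186 and 0.186 m and z of bottle3 in the frame of lane between -0.004 and 0.006 m and x of neighbour1 in the frame of lane between -0.014 and 0.014 m and y of neighbour1 in the frame of lane between -0.186 and 0.186 m and z of neighbour1 in the frame of lane between -0.004 and 0.006 m and x of neighbour2 in the frame of lane between -0.014 and 0.014 m and y of neighbour2 in the frame of lane between -0.186 and 0.186 m and z of neighbour2 in the frame of lane between -0.004 and 0.006 m); the robot touches nothing.
It fails at once if the camera or the pen pot is disturbed (moved more than 40 mm) (distance of any of camera, penpot from where it was at the start of the episode above 0.04 m).
Of bottle1, bottle2, bottle3 only 2 to 3 are there at a start; the rules pass over those that are not, and their reading is None.
Of tin1, tin2, tin3 only 2 to 3 are there at a start; the rules pass over those that are not, and their reading is None.
At some moment in a run one of bottle1, bottle2, bottle3, tin1, tin2, tin3 may be knocked a few centimetres aside while the robot is not near it.
Once in a run the grip may slacken for a moment while it holds something.
It also fails if it takes over 210 s, if anything falls off the work surface, if the arm or the gripper's body presses on something with over 40 N, if the wrist force passes 120 N, or if a joint passes its speed limit or range.

ROBOT

A 7-joint arm with a two-finger parallel gripper is mounted at the origin on the work surface. World frame = base frame: x ahead of the robot, y to its left, z up, the work surface at z = 0. Lengths are in m, angles in rad, forces in N, time in s.
With the tool pointing down it reaches from about 0.425 to 0.875 m from the base axis. Payload 4.7 kg.
Tool frame: the origin (TCP) lies between the finger pads; the fingertips stand 19 mm ahead of it and the grasp point (between the pads) is the TCP (ctrl.tip_extent is the distance from the TCP to the fingertips, in m); z points along the fingers, y is the line along which they close (so a half turn about z gives the same grasp; the last joint's range is limited). The gripper opens to 87 mm and grips with 3 to 60 N. Pads are 19 mm wide; open, the fingers measure 117 mm over their backs; the gripper's body (75 mm by 190 mm) begins 51 mm behind the grasp point.
Start: joints at [1.338, 0.321, -0.07, 1.45, 0.023, 1.371, -0.057], TCP at [0.159, -0.63, 0.242] pointing down, gripper open.
Joint ranges: [-2.86, 2.86], [-0.3, 2.09], [-1.38, 1.24], [0.06, 2.45], [-1.56, 4.7], [0.09, 2.05], [-2.69, 2.69]. Speed limits (rad/s): [2.57, 2.57, 3.14, 3.14, 3.14, 3.14, 3.14].

INTERFACE

Orientations are given as a rotation vector (axis times angle).
In Python, from bench import ctrl gives the robot as it stands.
- The arm moves only by the shell command python3 -m crank 'ROWS' [OPENING] [FORCE]. ROWS is JSON, a list of rows, each an object of numbers: "tx", "ty", "tz": the shift along the tool's x, y, z in mm; "turn": the turn about the tool's z in units of 5 degrees (1.0 is 5 degrees). In form: [{"tx": .., "ty": .., "tz": .., "turn": ..}, ...]. A call has 1 to 5 rows; each row is the pose to reach, as a shift and turn from the pose commanded when the call began, along the tool's axes at that moment; what a row does not reach only later rows make up. A row lasts 1/8 s, in which the tool goes at most 62.5 mm and 10.7 degrees, less where a joint would pass 70% of its speed; a pose out of reach is approached as far as the arm can. A call with a gripper value outside its range is refused whole. OPENING is the finger opening in mm, from 0 to 87, set as the call begins (- or left out, the last holds). The fingers move at their own pace and stop on an object; FORCE is the grip in N (left out, the last holds). Time passes only in rows, so rows that repeat a pose let the fingers close. It gives the time, the measured TCP pose, the force, the opening and the grip force at its end, in the units of the state.
- ctrl.get_state(): the state, without advancing time (a new reading comes with each control period).
- ctrl.get_image(name): name is "scene" or "side" or "wrist"; returns (picture, depth): 420x560x3 uint8, red, green, blue; 420x560 float32, m along the optical axis (not along the pixel's ray), 0 where there is no reading.
- ctrl.camera_model(name): a dict with "intrinsics" (3x3 intrinsics, pixels), "origin" and "orientation" of the camera in the world. Camera axes: x right, y down, z forward; pixel columns grow to the right and rows downward; lengths in m; the calibration is good to about 2 mm. A picture is of the moment at which its call begins: read the wrist's pose just before it. camera_model takes no time and is no camera call; for the wrist camera it gives the pose at the moment of the call.
- ctrl.close_job(): hands the job in; it is judged then, once.
Trained networks look in the newest picture that a camera, given by its name, has taken for a name from the list of things; names that differ only in an ending like _2 or _b are one class to them, and where a whole thing is asked for, a point or a joint stands for the part that bears it (a point fixed in the world has none). Each returns a list of dicts, best first, with "confidence" (0 to 1); they miss things now and then, are a little off and sometimes report something else, mostly with a low value. They report only what shows in the picture. A call takes as long as a camera call. They do not tell look-alikes from the thing itself.
- ctrl.recognise(camera, query): "xyz" ([x, y, z] in m, in world coordinates, good to about 4 mm: the middle of the surface that is visible of it).
- ctrl.mark_of(camera, query): "xyz" ([x, y, z] in m, in world coordinates, good to about 4 mm: a listed point, or the origin of a listed thing).
The state is a dict: "time": time; "joint_positions": joint angles; "qd": joint speeds; "joint_torque": joint torques, N m; "position": TCP position; "tool_rot": TCP orientation; "ft_force": force on the tool from outside, world axes, zero at the start; "torque": the same for the moment, N m; "grip_width": opening from 0.0 (shut) to 1.0 (fully open); "grip_force": force on a finger pad.
Only numpy, scipy, OpenCV 4.12 (cv2) and the standard library are available. Lean on these libraries where they do the work, as an engineer would, in place of code of your own. Each camera call takes 0.05 s, during which the arm holds its last target. There are 200 camera calls.

## Working session

There is one attempt and no reset: what is moved stays moved. The work goes in short steps, Python scripts to look and compute and a shell command to move; the robot and the scene stay as the last step left them, time stands still between calls to the robot, and variables do not carry over. Pictures are saved under pics/ and viewed, at most 14 in all, crops included, and the job is handed in when it is done.

```bash
ls; mkdir -p pics; python3 - <<'E'
from bench import ctrl
import cv2,numpy as np
s=ctrl.get_state(); print({k:np.round(v,3).tolist() for k,v in s.items()})
for n in("scene","side"):
    im,d=ctrl.get_image(n); cv2.imwrite(f"pics/{n}0.png",im[:,:,::-1]); m=ctrl.camera_model(n); print(n,np.round(m["intrinsics"],1).tolist(),np.round(m["origin"],3),np.round(m["orientation"],3).tolist())
    np.save(f"{n}_d.npy",d)
E
```

```text
pics
{'time': 0.0, 'joint_positions': [1.338, 0.322, -0.07, 1.452, 0.023, 1.371, -0.057], 'qd': [-0.0, 0.001, 0.001, 0.001, -0.002, -0.0, 0.0], 'joint_torque': [-0.0, -49.128, -0.404, -31.253, -0.064, 0.044, 0.0], 'position': [0.159, -0.63, 0.24], 'tool_rot': [-3.116, -0.386, 0.001], 'ft_force': [0.735, -0.092, -0.405], 'torque': [-0.037, 0.039, -0.017], 'grip_force': 0.0, 'grip_width': 1.0}
scene [[396.1, 0.0, 282.5], [0.0, 396.1, 209.2], [0.0, 0.0, 1.0]] [1.011 0.323 0.701] [-1.27, -2.329, 0.898]
side [[444.4, 0.0, 280.1], [0.0, 444.4, 208.1], [0.0, 0.0, 1.0]] [ 0.271 -0.821  0.591] [-2.081, 0.309, -0.205]
```

View pics/scene0.png

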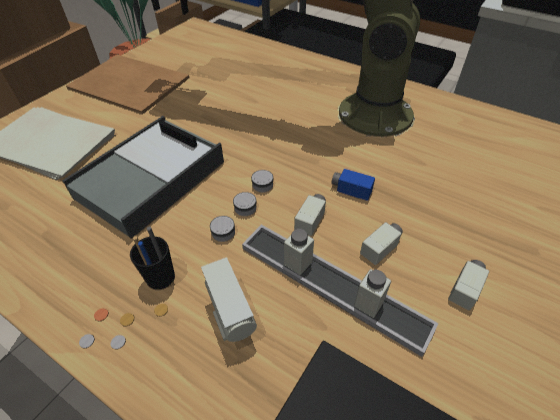

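View pics/side0.png

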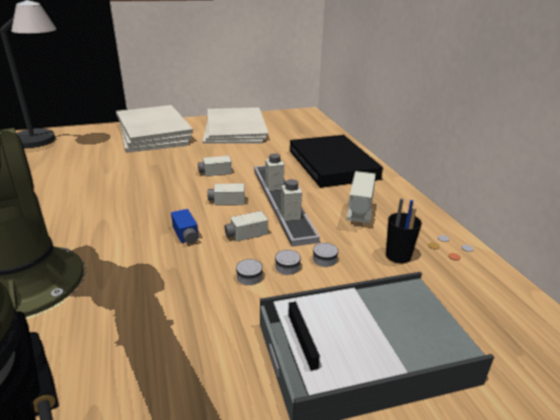

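The pictures show three tins (scene 262,180 / 245,203 / 222,228) and three white tipped bottles (310,213 / 380,243 / 468,283). There is also a blue decoy at 355,184, two bottles standing in the lane, and the shut case with its bar at about 180,133. I'll measure these next.

```bash
cat > h.py <<'E'
from bench import ctrl
import numpy as np,cv2
from scipy.spatial.transform import Rotation as R
def cloud(n,img=None):
    im,d=img or ctrl.get_image(n); m=ctrl.camera_model(n); K=m["intrinsics"]
    Rm=np.array(m["orientation"]); Rm=R.from_rotvec(Rm).as_matrix() if Rm.shape==(3,) else Rm
    v,u=np.nonzero(d>0); z=d[v,u]
    P=np.c_[(u-K[0][2])/K[0][0]*z,(v-K[1][2])/K[1][1]*z,z]@Rm.T+m["origin"]
    return P,im[v,u].astype(int)
def rect(p,name=""):
    (c,s,a)=cv2.minAreaRect((p[:,:2]*1000).astype(np.float32)); print(name,len(p),"c",np.round(c,1),"size",np.round(s,1),"ang",round(a,1),"ztop",np.round(np.percentile(p[:,2],[5,50,95])*1000,1))
def goto(x,y,yaw=None):
    """shift (mm) in tool axes from the measured TCP to x,y; yaw = wanted world angle of tool y (deg, mod 180)"""
    s=ctrl.get_state(); M=R.from_rotvec(s["tool_rot"]).as_matrix(); p=np.array(s["position"])
    t=M.T@(np.array([x,y,p[2]])-p)*1000
    cur=np.degrees(np.arctan2(M[1,1],M[0,1])); r=None
    if yaw is not None: r=-((yaw-cur+90)%180-90)/5
    print("tcp",np.round(p*1000,1),"tooly",round(cur,1),"-> tx %.1f ty %.1f turn"%(t[0],t[1]),r and round(r,2), "q7",round(s["joint_positions"][6],2))
E
python3 - <<'E'
from h import *
for n in("scene","side"):
    P,C=cloud(n); np.savez(n+".npz",P=P,C=C)
    for q in("cover_grip","case","case_in","rack","lane","bottle1","neighbour1","tin1","camera","penpot"):
        r=ctrl.mark_of(n,q)
        print(n,q,[(np.round(np.array(a["xyz"])*1000).astype(int).tolist(),round(a["confidence"],2)) for a in r[:8]])
E
python3 - <<'E'
from h import *
# top-down orthophoto, 2mm... x 0.2..1.0 , y -0.65..0.45
W=np.zeros((550,800,3),np.uint8); H=np.full((550,800),-1.)
for n in("scene","side"):
    z=np.load(n+".npz");P,C=z["P"],z["C"]
    i=((P[:,0]-.15)/.0018).astype(int); j=((.45-P[:,1])/.0018).astype(int)
    k=(i>=0)&(i<500)&(j>=0)&(j<550+0)&(P[:,2]<.15)&(P[:,2]>-.02)
    for a,b,zz,c in zip(j[k],i[k],P[k,2],C[k]):
        if zz>H[a,b]: H[a,b]=zz; W[a,b]=c
W=W[:,:500]
W=cv2.dilate(W,np.ones((2,2)))
for g in range(0,500,1):pass
for x in np.arange(.2,1.05,.1): cv2.line(W,(int((x-.15)/.0018),0),(int((x-.15)/.0018),549),(255,0,0),1)
for y in np.arange(-.5,.45,.1): cv2.line(W,(0,int((.45-y)/.0018)),(499,int((.45-y)/.0018)),(255,0,0),1)
cv2.imwrite("pics/ortho.png",W[:,:,::-1])
E
```

```text
scene cover_grip [([463, -358, 88], 0.94)]
scene case [([497, -362, 1], 0.66)]
scene case_in []
scene rack [([604, 170, 2], 0.81), ([508, 403, 19], 0.31)]
scene lane [([601, 171, 6], 0.81)]
scene bottle1 [([320, 132, 24], 0.91), ([520, 51, 20], 0.85), ([504, 400, 21], 0.78), ([505, 210, 24], 0.58)]
scene neighbour1 [([598, 86, 3], 0.98), ([604, 254, 11], 0.96)]
scene tin1 [([437, -115, 3], 0.9), ([524, -104, -3], 0.75), ([613, -101, 2], 0.57)]
scene camera [([771, 52, -2], 0.76)]
scene penpot [([778, -134, 0], 0.81), ([602, 171, -1], 0.53)]
side cover_grip [([464, -359, 87], 0.97)]
side case [([493, -358, 3], 0.65)]
side case_in [([772, 54, -3], 0.63)]
side rack [([602, 172, 1], 0.93)]
side lane [([602, 175, 4], 0.86)]
side bottle1 [([322, 128, 22], 0.96), ([508, 402, 25], 0.92), ([519, 53, 22], 0.88), ([507, 208, 21], 0.6)]
side neighbour1 [([595, 90, 6], 0.94), ([607, 257, 9], 0.68), ([525, -106, 0], 0.66), ([495, -361, -2], 0.35)]
side tin1 [([440, -113, -2], 0.9), ([524, -106, -2], 0.63)]
side camera [([772, 57, -2], 0.83)]
side penpot [([774, -133, 0], 0.97)]
```

View pics/ortho.png

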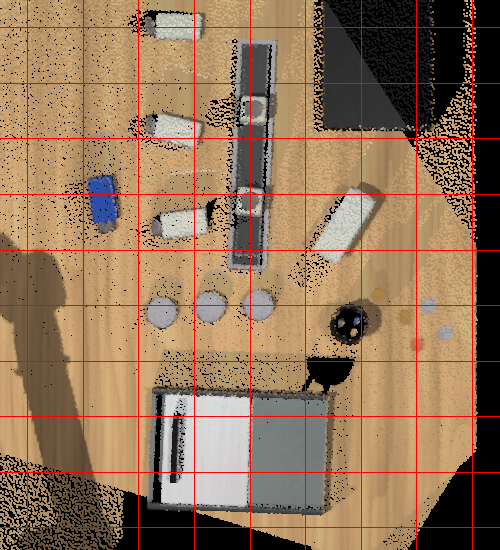

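The top-down map shows tins at about (160,311), (210,306) and (259,304). The bottles are at (175,26), (175,130) and (182,222), all with caps towards the robot. The lane has neighbours at (252,108) and (249,202), and the case spans (152–330, 388–512) with its bar at x≈176. Next I'll get precise fits from the clouds.

```bash
cat > fit.py <<'E'
from h import *
import sys
def near(P,C,c,r,zlo,zhi): 
    k=(np.hypot(P[:,0]-c[0],P[:,1]-c[1])<r)&(P[:,2]>zlo)&(P[:,2]<zhi); return P[k],C[k]
if __name__=="__main__":
  for n in("scene","side"):
    z=np.load(n+".npz");P,C=z["P"],z["C"]; print(n)
    t,_=near(P,C,(.40,.0),.05,-.02,.02); print(" table z",np.round(np.median(t[:,2])*1000,1))
    for b in((.52,.05),(.505,.21),(.505,.402)):
        p,c=near(P,C,b,.06,.037,.055); w=c.min(1)>130; rect(p[w]," body")
        p,c=near(P,C,(b[0]-.06,b[1]),.06,.025,.045); w=(c.max(1)<130)&(np.ptp(c,1)<25); 
        if w.sum()>5: rect(p[w]," cap")
    for b in((.438,-.114),(.524,-.105),(.614,-.101)):
        p,c=near(P,C,b,.045,.022,.035); rect(p," tin")
    for b in((.598,.087),(.604,.256)):
        p,c=near(P,C,b,.05,.088,.11); rect(p," ncap")
        p,c=near(P,C,b,.05,.072,.085); rect(p," nbody")
    k=(abs(P[:,0]-.6)<.06)&(abs(P[:,1]-.17)<.25)&(P[:,2]>.012)&(P[:,2]<.024); rect(P[k]," rack")
    k=(abs(P[:,0]-.46)<.04)&(abs(P[:,1]+.36)<.09)&(P[:,2]>.075)&(P[:,2]<.1); rect(P[k]," bar")
    k=(abs(P[:,0]-.58)<.2)&(abs(P[:,1]+.36)<.14)&(P[:,2]>.046)&(P[:,2]<.075); rect(P[k]," case")
    k=k&(P[:,2]>.061)&(P[:,2]<.075);  
    for lo,hi in((-.26,-.2),(-.36,-.2),(-.5,-.42)):
        q=P[k&(P[:,1]>lo)&(P[:,1]<hi)]
        if len(q)>50: l=cv2.fitLine(q[:,:2].astype(np.float32),cv2.DIST_HUBER,0,.01,.01).ravel(); print(" rail",len(q),np.round(np.median(q,0)*1000,1),"ang",np.round(np.degrees(np.arctan2(l[1],l[0])),2))
E
python3 fit.py
```

```text
scene
 table z -1.8
 body 365 c [489.8  50. ] size [58.7 42.1] ang 6.9 ztop [40.6 42.4 44.4]
 cap 113 c [471.   53.8] size [96.5 34.4] ang 6.3 ztop [26.2 34.6 41.3]
 body 460 c [476.2 214.8] size [41.8 60.9] ang 76.9 ztop [40.9 42.5 44.5]
 cap 123 c [461.2 223.8] size [37.6 96.9] ang 73.1 ztop [26.8 35.3 41.3]
 body 634 c [477.7 403.4] size [42.5 64.3] ang 86.8 ztop [40.9 42.8 44.6]
 cap 81 c [451.5 389.2] size [25.5 92. ] ang 64.3 ztop [28.7 35.6 41.2]
 tin 279 c [ 440.9 -111.6] size [54.3 51.8] ang 34.0 ztop [23.9 26.3 28.3]
 tin 332 c [ 527.1 -101.6] size [56.9 51.8] ang 36.0 ztop [23.7 26.2 28.1]
 tin 389 c [614.6 -97.3] size [54.3 52.8] ang 39.7 ztop [23.8 26.2 28.4]
 ncap 237 c [599.1  90.5] size [32.4 30.3] ang 18.5 ztop [ 89.8 101.6 103.6]
 nbody 239 c [599.3  91.5] size [43.9 44.9] ang 82.0 ztop [73.  82.8 84.8]
 ncap 293 c [606.3 254.6] size [30.7 30.7] ang 30.5 ztop [ 90.3 102.2 104.1]
 nbody 261 c [605.9 254.7] size [44.  44.9] ang 87.2 ztop [73.3 83.  84.8]
 rack 1738 c [594.2 149.6] size [460.1  94.6] ang 88.5 ztop [12.8 16.2 19.8]
 bar 263 c [ 465.1 -355.8] size [121.8
[... 893 characters left out ...]
3.6] ang 22.1 ztop [24.1 27.8 29.6]
 ncap 127 c [598.2  85.4] size [33.2 29.7] ang 71.4 ztop [ 90.1 101.4 104.6]
 nbody 118 c [598.1  83.7] size [40.3 45.6] ang 81.2 ztop [73.2 80.5 84.9]
 ncap 96 c [605.  249.4] size [30.8 27.6] ang 73.7 ztop [ 88.8 100.8 105.1]
 nbody 95 c [604.7 248.7] size [40.9 45. ] ang 84.2 ztop [73.3 80.1 84.8]
 rack 627 c [603.1 171.5] size [417.   69.9] ang 87.5 ztop [12.8 17.2 22.2]
 bar 719 c [ 464.6 -359.7] size [120.5  14.8] ang 87.6 ztop [77.1 88.5 90.2]
 case 18652 c [ 578.5 -362.6] size [217.7 317.9] ang 87.8 ztop [50.5 58.  63.9]
 rail 317 [ 494.8 -256.9   63.7] ang -0.76
 rail 740 [ 550.1 -260.9   63.6] ang -2.31
 rail 1197 [ 556.9 -466.1   63.7] ang -2.11
```

```bash
python3 -c "
from h import *
goto(.465,-.358,-2.3)"
```

```text
tcp [ 158.8 -630.3  241.6] tooly -75.9 -> tx 363.5 ty -189.3 turn -14.71 q7 -0.06
```

```bash
python3 -m crank '[{"tx":60,"ty":-31},{"tx":120,"ty":-62},{"tx":170,"ty":-90},{"tx":220,"ty":-115},{"tx":220,"ty":-115}]' 40 20; python3 -m crank '[{"tx":50,"ty":-25,"turn":-2},{"tx":100,"ty":-50,"turn":-4},{"tx":143,"ty":-74,"turn":-6},{"tx":143,"ty":-74,"turn":-8},{"tx":143,"ty":-74,"turn":-8}]';  python3 -m crank '[{"turn":-2},{"turn":-4},{"turn":-6},{"turn":-6.7},{"turn":-6.7}]'; python3 -c "
from h import *
goto(.465,-.358,-2.3)"
```

```text
tcp [ 158.8 -630.3  241.6] tooly -75.9 -> tx 363.5 ty -189.3 turn -14.71 q7 -0.06$[0]: bad value
$[0]: bad value
$[0]: bad value
```

```bash
python3 -m crank '[{"tx":60,"ty":-31,"tz":0,"turn":0},{"tx":120,"ty":-62,"tz":0,"turn":0},{"tx":170,"ty":-90,"tz":0,"turn":0},{"tx":220,"ty":-115,"tz":0,"turn":0},{"tx":220,"ty":-115,"tz":0,"turn":0}]' 40 20; python3 -c "
from h import *
goto(.465,-.358,-2.3)"
```

```text
time: 1.82
position: [0.3498, -0.4601, 0.2421]
tool_rot: [-3.115, -0.404, -0.005]
ft_force: [-1.1, -0.3, 0.4]
grip_width: 0.53
grip_force: 0.0
tcp [ 349.8 -460.1  242.1] tooly -75.2 -> tx 137.4 ty -69.4 turn -14.59 q7 -0.47
```

```bash
python3 -m crank '[{"tx":50,"ty":-25,"tz":0,"turn":-2},{"tx":100,"ty":-50,"tz":0,"turn":-4},{"tx":138,"ty":-70,"tz":0,"turn":-6},{"tx":138,"ty":-70,"tz":0,"turn":-8},{"tx":138,"ty":-70,"tz":0,"turn":-8}]' >/dev/null;  python3 -m crank '[{"tx":0,"ty":0,"tz":0,"turn":-2},{"tx":0,"ty":0,"tz":20,"turn":-4},{"tx":0,"ty":0,"tz":60,"turn":-6},{"tx":0,"ty":0,"tz":90,"turn":-6.6},{"tx":0,"ty":0,"tz":90,"turn":-6.6}]'; python3 - <<'E'
from h import *
goto(.465,-.358,-2.3)
P,C=cloud("wrist")
k=(abs(P[:,0]-.46)<.04)&(abs(P[:,1]+.36)<.09)&(P[:,2]>.08)&(P[:,2]<.1); rect(P[k]," bar")
print([np.round(r["xyz"],3) for r in ctrl.mark_of("wrist","cover_grip")])
im,_=ctrl.get_image("wrist"); cv2.imwrite("pics/w1.png",im[:,:,::-1])
E
```

```text
time: 3.08
position: [0.4581, -0.3638, 0.1491]
tool_rot: [-2.279, -2.155, 0.002]
ft_force: [-0.2, 0.8, -0.6]
grip_width: 0.456
grip_force: 0.0
tcp [ 458.1 -363.8  149.1] tooly -3.2 -> tx 6.2 ty 6.6 turn -0.18 q7 0.47
 bar 2843 c [ 466.1 -351. ] size [100.5  13.5] ang 87.7 ztop [88.2 89.5 90.6]
[array([ 0.462, -0.358,  0.088])]
```

View pics/w1.png

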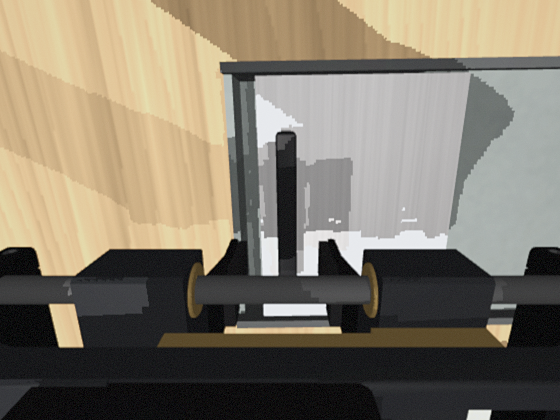

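The wrist view shows the bar (285,200) between the fingers (235,270 and 340,270), and the cover plate stands slightly open. I'll descend and grip.

```bash
python3 -m crank '[{"tx":6,"ty":8,"tz":20,"turn":-0.2},{"tx":6,"ty":8,"tz":50,"turn":-0.2},{"tx":6,"ty":8,"tz":66,"turn":-0.2},{"tx":6,"ty":8,"tz":66,"turn":-0.2},{"tx":6,"ty":8,"tz":66,"turn":-0.2}]' 40 30; python3 -m crank '[{"tx":0,"ty":0,"tz":0,"turn":0},{"tx":0,"ty":0,"tz":0,"turn":0},{"tx":0,"ty":0,"tz":0,"turn":0},{"tx":0,"ty":0,"tz":0,"turn":0},{"tx":0,"ty":0,"tz":0,"turn":0}]' 5 30
```

```text
time: 3.85
position: [0.4697, -0.3582, 0.0864]
tool_rot: [2.256, 2.184, 0.0]
ft_force: [-0.3, 0.1, 0.6]
grip_width: 0.46
grip_force: 0.0
time: 4.47
position: [0.4687, -0.3582, 0.0858]
tool_rot: [-2.258, -2.184, 0.001]
ft_force: [-1.9, -0.3, 2.8]
grip_width: 0.158
grip_force: 30.0
```

```bash
python3 -m crank '[{"tx":0,"ty":15,"tz":0,"turn":0},{"tx":0,"ty":30,"tz":0,"turn":0},{"tx":0,"ty":45,"tz":0,"turn":0},{"tx":0,"ty":60,"tz":0,"turn":0},{"tx":0,"ty":60,"tz":0,"turn":0}]' ;python3 -m crank '[{"tx":0,"ty":15,"tz":0,"turn":0},{"tx":0,"ty":30,"tz":0,"turn":0},{"tx":0,"ty":45,"tz":0,"turn":0},{"tx":0,"ty":60,"tz":0,"turn":0},{"tx":0,"ty":60,"tz":0,"turn":0}]' 
```

```text
time: 5.1
position: [0.5319, -0.3607, 0.0858]
tool_rot: [2.253, 2.183, 0.003]
ft_force: [2.4, -3.6, 0.2]
grip_width: 0.16
grip_force: 30.1
time: 5.72
position: [0.5901, -0.3629, 0.0858]
tool_rot: [2.256, 2.184, -0.001]
ft_force: [-2.3, -4.4, 4.9]
grip_width: 0.159
grip_force: 30.0
```

Next I'll push on to the stop, gently.

```bash
python3 -m crank '[{"tx":0,"ty":4,"tz":0,"turn":0},{"tx":0,"ty":8,"tz":0,"turn":0},{"tx":0,"ty":8,"tz":0,"turn":0}]'; python3 -m crank '[{"tx":0,"ty":0,"tz":0,"turn":0},{"tx":0,"ty":0,"tz":0,"turn":0}]' 40;  python3 -m crank '[{"tx":0,"ty":0,"tz":-60,"turn":0},{"tx":0,"ty":0,"tz":-120,"turn":0},{"tx":0,"ty":0,"tz":-120,"turn":0}]' 87; python3 - <<'E'
from h import *
for n in ("scene","side"):
    P,C=cloud(n)
    k=(abs(P[:,0]-.6)<.04)&(abs(P[:,1]+.36)<.09)&(P[:,2]>.078)&(P[:,2]<.1); rect(P[k]," bar")
    k=(abs(P[:,0]-.5)<.1)&(abs(P[:,1]+.36)<.12)&(P[:,2]<.02)&(P[:,2]>-.01); rect(P[k]," floor?")
    for b in((.438,-.114),(.524,-.105),(.614,-.101)):
        k=(np.hypot(P[:,0]-b[0],P[:,1]-b[1])<.06)&(P[:,2]>.021)&(P[:,2]<.035); rect(P[k]," tin")
goto(.527,-.103,85)
E
```

```text
time: 6.1
position: [0.5904, -0.363, 0.0857]
tool_rot: [-2.252, -2.175, 0.015]
ft_force: [-20.4, 1.0, 16.9]
grip_width: 0.159
grip_force: 30.0
time: 6.35
position: [0.5964, -0.3617, 0.0848]
tool_rot: [-2.256, -2.183, 0.001]
ft_force: [0.6, -0.3, -0.3]
grip_width: 0.306
grip_force: 0.0
time: 6.72
position: [0.6019, -0.3607, 0.2118]
tool_rot: [2.247, 2.181, 0.01]
ft_force: [0.9, -0.0, -0.0]
grip_width: 0.644
grip_force: 0.0
 bar 267 c [ 591.5 -361.2] size [120.5  15.6] ang 87.8 ztop [79.4 86.1 88.5]
 floor? 2321 c [ 500.1 -350.9] size [199.7 221.6] ang 0.0 ztop [-2.5  3.9 16.9]
 tin 289 c [ 442.  -109.7] size [52.3 54. ] ang 78.9 ztop [22.7 26.1 28.2]
 tin 355 c [ 509.2 -101.5] size [90.  53.9] ang 2.6 ztop [22.8 26.4 28.5]
 tin 397 c [ 603.1 -104.5] size [81.5 54.2] ang 30.2 ztop [23.7 26.3 28.3]
 bar 669 c [ 590.5 -363.5] size [121.8  15.3] ang 87.7 ztop [79.6 88.2 90.1]
 floor? 8829 c [ 499.9 -360. ] size [239.9 199.8] ang 90.0 ztop [-0.6  5.8 15.7]
 tin 411 c [ 440.1 -114.4] size [53.3 56.1] ang 5.7 ztop [23.1 27.9 29.8]
 tin 376 c [510.9 -99.9] size [56.2 87.2] ang 77.0 ztop [22.9 27.8 29.8]
 tin 345 c [ 602.2 -105.5] size [80.5 54.9] ang 23.8 ztop [22.6 27.9 29.9]
tcp [ 598.6 -360.2  205.6] tooly -1.7 -> tx 254.9 ty -79.3 turn -17.34 q7 0.35
```

```bash
python3 -c "
from h import *
goto(.614,-.099,88)
goto(.527,-.102,88)
goto(.441,-.112,88)"
```

```text
tcp [ 598.6 -360.2  205.6] tooly -1.7 -> tx 261.5 ty 7.5 turn -17.94 q7 0.35
tcp [ 598.6 -360.2  205.6] tooly -1.7 -> tx 255.9 ty -79.4 turn -17.94 q7 0.35
tcp [ 598.6 -360.2  205.6] tooly -1.7 -> tx 243.3 ty -165.0 turn -17.94 q7 0.35
```

```bash
python3 -m crank '[{"tx":60,"ty":2,"tz":0,"turn":0},{"tx":120,"ty":4,"tz":0,"turn":0},{"tx":180,"ty":5,"tz":0,"turn":0},{"tx":230,"ty":6,"tz":0,"turn":0},{"tx":262,"ty":8,"tz":0,"turn":0}]' 87 >/dev/null;  python3 -m crank '[{"tx":0,"ty":0,"tz":0,"turn":-2},{"tx":0,"ty":0,"tz":0,"turn":-4},{"tx":0,"ty":0,"tz":0,"turn":-6},{"tx":0,"ty":0,"tz":0,"turn":-8},{"tx":0,"ty":0,"tz":0,"turn":-10}]'>/dev/null;  python3 -m crank '[{"tx":0,"ty":0,"tz":0,"turn":-2},{"tx":0,"ty":0,"tz":0,"turn":-4},{"tx":0,"ty":0,"tz":0,"turn":-6},{"tx":0,"ty":0,"tz":20,"turn":-8},{"tx":0,"ty":0,"tz":40,"turn":-8}]'>/dev/null;  python3 -m crank '[{"tx":0,"ty":0,"tz":20,"turn":0},{"tx":0,"ty":0,"tz":40,"turn":0},{"tx":0,"ty":0,"tz":40,"turn":0}]'; cat > tins.py <<'E'
from h import *
def tins(n,lo=.021,hi=.036,box=(.36,.72,-.19,.0)):
    P,C=cloud(n); k=(P[:,0]>box[0])&(P[:,0]<box[1])&(P[:,1]>box[2])&(P[:,1]<box[3])&(P[:,2]>lo)&(P[:,2]<hi)
    q=P[k]; g=np.zeros((400,400),np.uint8); o=np.array([box[0],box[2]]); ij=((q[:,:2]-o)*1000).astype(int); g[ij[:,0],ij[:,1]]=255
    g=cv2.morphologyEx(g,cv2.MORPH_CLOSE,np.ones((7,7))); nl,L=cv2.connectedComponents(g)
    for l in range(1,nl):
        m=L[ij[:,0],ij[:,1]]==l
        if m.sum()>40: rect(q[m],n+" tin")
E
python3 - <<'E'
from tins import *
for n in ("scene","side","wrist"): tins(n)
goto(.614,-.099,88)
E
```

```text
time: 9.07
position: [0.612, -0.1002, 0.1231]
tool_rot: [-0.052, -3.137, -0.001]
ft_force: [-0.7, -0.1, -0.2]
grip_width: 1.0
grip_force: 0.0
scene tin 177 c [ 436.8 -101.8] size [56.2 33.2] ang 24.5 ztop [23.2 26.2 28.4]
scene tin 201 c [527.2 -90. ] size [54.5 31.9] ang 0.1 ztop [23.2 26.2 28.6]
scene tin 395 c [614.9 -97.9] size [54.6 54.3] ang 60.0 ztop [23.6 26.4 28.3]
side tin 406 c [ 440.8 -113.2] size [55.7 51.4] ang 77.1 ztop [23.6 28.  29.8]
side tin 370 c [ 527.1 -104. ] size [57.3 51.4] ang 72.7 ztop [23.  28.  29.9]
side tin 343 c [ 614.  -101.1] size [55.8 53.8] ang 32.7 ztop [22.9 27.8 29.5]
wrist tin 494 c [ 464.2 -114.5] size [37.2  7.5] ang 88.1 ztop [22.2 26.5 28.1]
wrist tin 4522 c [ 527.4 -103.4] size [54. 54.] ang 86.9 ztop [26.  27.3 28.6]
wrist tin 3414 c [ 614.5 -100.7] size [54.  54.1] ang 74.9 ztop [26.  27.4 28.6]
tcp [ 614.1 -100.3  126.2] tooly 88.1 -> tx 0.1 ty 1.3 turn 0.03 q7 1.42
```

```bash
python3 -m crank '[{"tx":0,"ty":0,"tz":45,"turn":0},{"tx":0,"ty":0,"tz":80,"turn":0},{"tx":0,"ty":0,"tz":102,"turn":0},{"tx":0,"ty":0,"tz":102,"turn":0}]' 87 25; python3 -m crank '[{"tx":0,"ty":0,"tz":0,"turn":0},{"tx":0,"ty":0,"tz":0,"turn":0},{"tx":0,"ty":0,"tz":0,"turn":0},{"tx":0,"ty":0,"tz":0,"turn":0},{"tx":0,"ty":0,"tz":0,"turn":0}]' 45 25;  python3 -m crank '[{"tx":0,"ty":0,"tz":-40,"turn":0},{"tx":0,"ty":0,"tz":-80,"turn":0},{"tx":0,"ty":0,"tz":-120,"turn":0},{"tx":0,"ty":0,"tz":-120,"turn":0}]';  python3 -c "
from h import *
goto(.526,-.360,87.8)"
```

```text
time: 9.72
position: [0.6128, -0.1004, 0.0227]
tool_rot: [-0.051, -3.139, -0.001]
ft_force: [0.3, 0.1, 0.7]
grip_width: 0.998
grip_force: 0.0
time: 10.35
position: [0.6137, -0.1004, 0.0239]
tool_rot: [0.051, 3.141, -0.0]
ft_force: [-0.5, -0.0, 2.7]
grip_width: 0.598
grip_force: 25.0
time: 10.85
position: [0.6156, -0.1004, 0.1471]
tool_rot: [0.051, 3.135, -0.002]
ft_force: [0.7, 0.1, -0.3]
grip_width: 0.605
grip_force: 25.0
tcp [ 615.6 -100.4  147.1] tooly 88.1 -> tx 81.2 ty -262.4 turn 0.07 q7 1.43
```

```bash
python3 -m crank '[{"tx":18,"ty":-58,"tz":0,"turn":0},{"tx":36,"ty":-116,"tz":0,"turn":0},{"tx":54,"ty":-174,"tz":0,"turn":0},{"tx":70,"ty":-228,"tz":0,"turn":0},{"tx":80,"ty":-262,"tz":0,"turn":0}]'; python3 -m crank '[{"tx":0,"ty":0,"tz":0,"turn":0},{"tx":0,"ty":0,"tz":0,"turn":0}]'; python3 -c "
from h import *
goto(.526,-.360,87.8)"
```

```text
time: 11.48
position: [0.522, -0.3633, 0.1416]
tool_rot: [-0.057, -3.138, -0.0]
ft_force: [-0.3, -0.2, -1.0]
grip_width: 0.603
grip_force: 25.0
time: 11.72
position: [0.5248, -0.3583, 0.1423]
tool_rot: [-0.05, -3.14, -0.003]
ft_force: [0.5, -0.1, -1.7]
grip_width: 0.607
grip_force: 25.0
tcp [ 524.8 -358.3  142.3] tooly 88.2 -> tx -1.2 ty -1.7 turn 0.08 q7 1.89
```

```bash
python3 -m crank '[{"tx":0,"ty":0,"tz":50,"turn":0},{"tx":0,"ty":0,"tz":90,"turn":0},{"tx":0,"ty":0,"tz":105,"turn":0},{"tx":0,"ty":0,"tz":110,"turn":0},{"tx":0,"ty":0,"tz":110,"turn":0}]'; python3 -m crank '[{"tx":0,"ty":0,"tz":0,"turn":0},{"tx":0,"ty":0,"tz":0,"turn":0},{"tx":0,"ty":0,"tz":0,"turn":0}]' 72;  python3 -m crank '[{"tx":0,"ty":0,"tz":-40,"turn":0},{"tx":0,"ty":0,"tz":-80,"turn":0},{"tx":0,"ty":0,"tz":-110,"turn":0},{"tx":0,"ty":0,"tz":-110,"turn":0}]';  python3 - <<'E'
from tins import *
tins("wrist",.028,.042,(.42,.57,-.46,-.26))
goto(.527,-.1035,87.8)
tins("side")
E
```

```text
time: 12.35
position: [0.5261, -0.3596, 0.0348]
tool_rot: [0.05, 3.14, -0.001]
ft_force: [0.3, -0.0, -0.9]
grip_width: 0.606
grip_force: 25.0
time: 12.72
position: [0.5253, -0.3601, 0.0343]
tool_rot: [0.051, 3.14, -0.001]
ft_force: [-0.3, 0.0, -0.0]
grip_width: 0.805
grip_force: 0.0
time: 13.22
position: [0.5267, -0.3605, 0.1468]
tool_rot: [0.051, 3.137, -0.006]
ft_force: [-0.2, 0.5, 0.5]
grip_width: 0.83
grip_force: 0.0
wrist tin 1116 c [ 428.7 -371.6] size [ 71.3 211.3] ang 19.0 ztop [28.8 35.2 41.3]
wrist tin 746 c [ 524.5 -261.8] size [20.7 94.9] ang 75.5 ztop [28.8 35.3 41.4]
wrist tin 3029 c [ 525.  -360.8] size [54.1 53.9] ang 3.4 ztop [29.4 30.7 32. ]
wrist tin 142 c [ 561.  -450.7] size [18.4  1.3] ang 86.5 ztop [28.8 35.4 41.3]
wrist tin 845 c [ 564.7 -363.2] size [113.6   2.1] ang 87.7 ztop [28.8 35.2 41.4]
tcp [ 525.6 -360.1  144.7] tooly 88.1 -> tx 6.9 ty 256.5 turn 0.07 q7 1.89
side tin 404 c [ 441.1 -111.7] size [59.1 51.5] ang 77.2 ztop [23.3 27.8 29.9]
side tin 368 c [ 527.4 -102.9] size [58.  51.2] ang 72.9 ztop [23.  27.9 29.8]
```

```bash
python3 -m crank '[{"tx":1,"ty":60,"tz":0,"turn":0},{"tx":3,"ty":120,"tz":0,"turn":0},{"tx":5,"ty":180,"tz":0,"turn":0},{"tx":6,"ty":230,"tz":10,"turn":0},{"tx":7,"ty":257,"tz":20,"turn":0}]' 87; python3 -m crank '[{"tx":0,"ty":0,"tz":0,"turn":0},{"tx":0,"ty":0,"tz":20,"turn":0},{"tx":0,"ty":0,"tz":20,"turn":0}]'; python3 - <<'E'
from tins import *
tins("wrist")
goto(.527,-.1035,87.8)
E
```

```text
time: 13.95
position: [0.5253, -0.0991, 0.1221]
tool_rot: [-0.045, -3.139, -0.001]
ft_force: [-0.1, -0.5, 0.4]
grip_width: 0.998
grip_force: 0.0
time: 14.32
position: [0.5245, -0.1043, 0.1011]
tool_rot: [-0.055, -3.137, -0.002]
ft_force: [0.4, -0.2, 0.7]
grip_width: 1.0
grip_force: 0.0
wrist tin 5538 c [ 440.7 -113.2] size [53.9 53.8] ang 86.1 ztop [26.3 27.7 28.9]
wrist tin 4117 c [ 527.2 -103.4] size [54.1 54.2] ang 0.9 ztop [26.3 27.7 28.9]
tcp [ 525.3 -104.   102. ] tooly 88.0 -> tx -1.7 ty 0.6 turn 0.04 q7 1.49
```

```bash
python3 -m crank '[{"tx":-2,"ty":0,"tz":40,"turn":0},{"tx":-2,"ty":0,"tz":78,"turn":0},{"tx":-2,"ty":0,"tz":78,"turn":0}]' 87 25; python3 -m crank '[{"tx":0,"ty":0,"tz":0,"turn":0},{"tx":0,"ty":0,"tz":0,"turn":0},{"tx":0,"ty":0,"tz":0,"turn":0},{"tx":0,"ty":0,"tz":0,"turn":0},{"tx":0,"ty":0,"tz":0,"turn":0}]' 45 25;  python3 -m crank '[{"tx":0,"ty":0,"tz":-40,"turn":0},{"tx":0,"ty":0,"tz":-80,"turn":0},{"tx":0,"ty":0,"tz":-120,"turn":0},{"tx":0,"ty":0,"tz":-120,"turn":0}]';  python3 -c "
from h import *
goto(.4592,-.4056,87.8)"
```

```text
time: 14.75
position: [0.526, -0.1031, 0.0232]
tool_rot: [-0.053, -3.136, -0.003]
ft_force: [0.1, -0.6, 0.0]
grip_width: 1.0
grip_force: 0.0
time: 15.38
position: [0.5287, -0.1028, 0.0261]
tool_rot: [0.051, 3.141, -0.001]
ft_force: [-1.5, 0.7, 3.5]
grip_width: 0.603
grip_force: 25.0
time: 15.88
position: [0.5305, -0.1029, 0.1486]
tool_rot: [0.051, 3.136, -0.004]
ft_force: [0.2, 0.8, -0.9]
grip_width: 0.601
grip_force: 25.0
tcp [ 530.5 -102.9  148.6] tooly 88.1 -> tx 61.4 ty -304.8 turn 0.07 q7 1.52
```

```bash
python3 -m crank '[{"tx":12,"ty":-60,"tz":0,"turn":0},{"tx":24,"ty":-120,"tz":0,"turn":0},{"tx":36,"ty":-180,"tz":0,"turn":0},{"tx":48,"ty":-240,"tz":0,"turn":0},{"tx":60,"ty":-296,"tz":0,"turn":0}]'; python3 -m crank '[{"tx":0,"ty":-7,"tz":0,"turn":0},{"tx":0,"ty":-7,"tz":0,"turn":0},{"tx":0,"ty":-7,"tz":0,"turn":0}]'; python3 -c "
from h import *
goto(.4592,-.4056,87.8)"
```

```text
time: 16.5
position: [0.4572, -0.3983, 0.1439]
tool_rot: [-0.052, -3.139, -0.002]
ft_force: [0.9, 0.4, -0.2]
grip_width: 0.607
grip_force: 25.0
time: 16.88
position: [0.4594, -0.4011, 0.1451]
tool_rot: [-0.046, -3.141, -0.002]
ft_force: [0.8, 0.4, -0.7]
grip_width: 0.603
grip_force: 25.0
tcp [ 459.4 -401.1  145.1] tooly 88.3 -> tx 0.1 ty -4.5 turn 0.1 q7 2.03
```

```bash
python3 -m crank '[{"tx":0,"ty":-2,"tz":50,"turn":0},{"tx":0,"ty":-2,"tz":90,"turn":0},{"tx":0,"ty":-2,"tz":105,"turn":0},{"tx":0,"ty":-2,"tz":112,"turn":0},{"tx":0,"ty":-2,"tz":112,"turn":0}]'; python3 -m crank '[{"tx":0,"ty":0,"tz":0,"turn":0},{"tx":0,"ty":0,"tz":0,"turn":0},{"tx":0,"ty":0,"tz":0,"turn":0}]' 68;  python3 -m crank '[{"tx":0,"ty":0,"tz":-40,"turn":0},{"tx":0,"ty":0,"tz":-80,"turn":0},{"tx":0,"ty":0,"tz":-110,"turn":0},{"tx":0,"ty":0,"tz":-110,"turn":0}]';  python3 - <<'E'
from tins import *
tins("wrist",.028,.042,(.43,.56,-.455,-.265))
goto(.441,-.113,87.8)
tins("side")
E
```

```text
time: 17.5
position: [0.4594, -0.4056, 0.0346]
tool_rot: [0.05, 3.14, -0.002]
ft_force: [-0.3, 0.1, -0.4]
grip_width: 0.6
grip_force: 25.0
time: 17.88
position: [0.4588, -0.4059, 0.0342]
tool_rot: [0.051, 3.14, -0.001]
ft_force: [-0.2, -0.3, -0.6]
grip_width: 0.766
grip_force: 0.0
time: 18.38
position: [0.4601, -0.4067, 0.1468]
tool_rot: [0.051, 3.137, -0.007]
ft_force: [-0.7, -0.8, 0.1]
grip_width: 0.784
grip_force: 0.0
wrist tin 3032 c [ 456.9 -406.8] size [53.6 54.2] ang 1.3 ztop [29.5 30.8 32.1]
wrist tin 781 c [ 510.9 -371.5] size [26.2 31.9] ang 0.1 ztop [29.3 30.7 31.9]
tcp [ 459.  -406.   144.8] tooly 88.1 -> tx 27.5 ty 292.3 turn 0.07 q7 2.03
side tin 405 c [ 440.5 -113.3] size [57.7 51.4] ang 74.5 ztop [23.5 27.9 29.8]
```

```bash
python3 -m crank '[{"tx":6,"ty":60,"tz":0,"turn":0},{"tx":12,"ty":120,"tz":0,"turn":0},{"tx":18,"ty":180,"tz":0,"turn":0},{"tx":23,"ty":235,"tz":0,"turn":0},{"tx":28,"ty":286,"tz":0,"turn":0}]' 87; python3 -m crank '[{"tx":0,"ty":4,"tz":20,"turn":0},{"tx":0,"ty":4,"tz":40,"turn":0},{"tx":0,"ty":4,"tz":40,"turn":0}]'; python3 - <<'E'
from tins import *
tins("wrist")
goto(.441,-.113,87.8)
E
```

```text
time: 19.1
position: [0.4385, -0.1167, 0.1423]
tool_rot: [-0.05, -3.139, -0.001]
ft_force: [1.8, 0.8, 0.9]
grip_width: 0.996
grip_force: 0.0
time: 19.48
position: [0.4378, -0.114, 0.1015]
tool_rot: [-0.05, -3.137, -0.004]
ft_force: [0.3, 0.0, -0.0]
grip_width: 0.999
grip_force: 0.0
wrist tin 4105 c [ 440.8 -114. ] size [54.1 54.3] ang 35.7 ztop [26.4 27.8 29. ]
tcp [ 438.8 -114.4  102.5] tooly 88.2 -> tx -2.1 ty 1.4 turn 0.07 q7 1.68
```

```bash
python3 -m crank '[{"tx":-1,"ty":0,"tz":40,"turn":0},{"tx":-1,"ty":0,"tz":78,"turn":0},{"tx":-1,"ty":0,"tz":78,"turn":0}]' 87 25; python3 -m crank '[{"tx":0,"ty":0,"tz":0,"turn":0},{"tx":0,"ty":0,"tz":0,"turn":0},{"tx":0,"ty":0,"tz":0,"turn":0},{"tx":0,"ty":0,"tz":0,"turn":0},{"tx":0,"ty":0,"tz":0,"turn":0}]' 45 25;  python3 -m crank '[{"tx":0,"ty":0,"tz":-40,"turn":0},{"tx":0,"ty":0,"tz":-80,"turn":0},{"tx":0,"ty":0,"tz":-120,"turn":0},{"tx":0,"ty":0,"tz":-120,"turn":0}]';  python3 -c "
from h import *
goto(.461,-.3105,87.8)"
```

```text
time: 19.9
position: [0.4388, -0.1142, 0.0239]
tool_rot: [-0.051, -3.136, -0.005]
ft_force: [0.5, 0.7, -0.2]
grip_width: 1.0
grip_force: 0.0
time: 20.52
position: [0.4412, -0.1149, 0.026]
tool_rot: [0.051, 3.141, -0.001]
ft_force: [-1.3, 0.0, 4.8]
grip_width: 0.602
grip_force: 25.0
time: 21.02
position: [0.4428, -0.1156, 0.1482]
tool_rot: [0.051, 3.136, -0.006]
ft_force: [-0.0, -0.2, -1.4]
grip_width: 0.606
grip_force: 25.0
tcp [ 442.8 -115.6  148.2] tooly 88.1 -> tx -24.5 ty -194.1 turn 0.06 q7 1.73
```

```bash
python3 -m crank '[{"tx":-6,"ty":-50,"tz":0,"turn":0},{"tx":-12,"ty":-100,"tz":0,"turn":0},{"tx":-18,"ty":-150,"tz":0,"turn":0},{"tx":-22,"ty":-192,"tz":0,"turn":0},{"tx":-22,"ty":-192,"tz":0,"turn":0}]';python3 -m crank '[{"tx":0,"ty":0,"tz":50,"turn":0},{"tx":0,"ty":0,"tz":90,"turn":0},{"tx":0,"ty":0,"tz":105,"turn":0},{"tx":0,"ty":0,"tz":112,"turn":0},{"tx":0,"ty":0,"tz":112,"turn":0}]'; python3 -m crank '[{"tx":0,"ty":0,"tz":0,"turn":0},{"tx":0,"ty":0,"tz":0,"turn":0},{"tx":0,"ty":0,"tz":0,"turn":0}]' 68;  python3 -m crank '[{"tx":0,"ty":0,"tz":-40,"turn":0},{"tx":0,"ty":0,"tz":-80,"turn":0},{"tx":0,"ty":0,"tz":-110,"turn":0},{"tx":0,"ty":0,"tz":-110,"turn":0}]';  python3 - <<'E'
from tins import *
tins("wrist",.028,.040,(.432,.56,-.455,-.27))
tins("side",.028,.042,(.432,.56,-.45,-.27))
goto(.591,-.362,-2.2)
E
```

```text
time: 21.65
position: [0.4548, -0.3111, 0.1434]
tool_rot: [-0.06, -3.139, -0.003]
ft_force: [0.0, 0.4, -1.4]
grip_width: 0.605
grip_force: 25.0
time: 22.28
position: [0.4564, -0.3072, 0.0336]
tool_rot: [-0.051, -3.14, -0.0]
ft_force: [-0.1, 0.0, -0.0]
grip_width: 0.601
grip_force: 25.0
time: 22.65
position: [0.4569, -0.3078, 0.0342]
tool_rot: [0.051, 3.141, -0.002]
ft_force: [-0.3, 0.8, 0.1]
grip_width: 0.768
grip_force: 0.0
time: 23.15
position: [0.4582, -0.3084, 0.1463]
tool_rot: [0.051, 3.137, -0.006]
ft_force: [-1.0, -0.5, 0.1]
grip_width: 0.78
grip_force: 0.0
wrist tin 2951 c [ 457.6 -406.9] size [55.  51.1] ang 89.7 ztop [29.6 31.  32.2]
wrist tin 2871 c [ 456.4 -308.4] size [53.4 48.7] ang 89.8 ztop [29.7 31.  32.2]
wrist tin 614 c [ 508.7 -349.7] size [32.1 21.1] ang 87.0 ztop [29.2 30.7 32. ]
side tin 915 c [ 458.5 -406. ] size [52.5 55.5] ang 1.1 ztop [31.1 34.2 35.9]
side tin 636 c [ 457.7 -308.1] size [56.2 49.5] ang 85.5 ztop [30.9 34.1 35.9]
side tin 737 c [ 527.  -360.8] size [55.6 53.9] ang 25.6 ztop [30.6 34.1 35.9]
tcp [ 456.3 -307.5  143.3] tooly 88.1 -> tx -136.4 ty -50.1 turn -17.93 q7 1.92
```

```bash
python3 -m crank '[{"tx":-40,"ty":-15,"tz":-10,"turn":0},{"tx":-90,"ty":-35,"tz":-10,"turn":0},{"tx":-135,"ty":-50,"tz":-10,"turn":0},{"tx":-135,"ty":-50,"tz":-10,"turn":2},{"tx":-135,"ty":-50,"tz":-10,"turn":4}]' 40 >/dev/null;python3 -m crank '[{"tx":0,"ty":0,"tz":0,"turn":2},{"tx":0,"ty":0,"tz":0,"turn":4},{"tx":0,"ty":0,"tz":0,"turn":6},{"tx":0,"ty":0,"tz":0,"turn":8},{"tx":0,"ty":0,"tz":0,"turn":10}]' >/dev/null; python3 -m crank '[{"tx":0,"ty":0,"tz":0,"turn":2},{"tx":0,"ty":0,"tz":0,"turn":4},{"tx":0,"ty":0,"tz":0,"turn":4},{"tx":0,"ty":0,"tz":0,"turn":4}]'; python3 - <<'E'
from h import *
P,C=cloud("wrist")
k=(abs(P[:,0]-.59)<.04)&(abs(P[:,1]+.36)<.09)&(P[:,2]>.08)&(P[:,2]<.1); rect(P[k]," bar")
goto(.591,-.362,-2.2)
E
```

```text
time: 25.0
position: [0.5895, -0.3615, 0.1524]
tool_rot: [-2.253, -2.187, 0.001]
ft_force: [-0.5, 0.7, -0.5]
grip_width: 0.46
grip_force: 0.0
 bar 2612 c [ 591.4 -352.3] size [94.6 13.8] ang 87.9 ztop [86.4 87.7 88.9]
tcp [ 589.6 -361.6  152.7] tooly -1.7 -> tx -0.4 ty 1.4 turn 0.1 q7 0.34
```

```bash
python3 -m crank '[{"tx":0,"ty":1,"tz":30,"turn":0.1},{"tx":0,"ty":1,"tz":55,"turn":0.1},{"tx":0,"ty":1,"tz":67,"turn":0.1},{"tx":0,"ty":1,"tz":67,"turn":0.1}]' 40 30; python3 -m crank '[{"tx":0,"ty":0,"tz":0,"turn":0},{"tx":0,"ty":0,"tz":0,"turn":0},{"tx":0,"ty":0,"tz":0,"turn":0},{"tx":0,"ty":0,"tz":0,"turn":0}]' 5 30; python3 -m crank '[{"tx":0,"ty":-15,"tz":0,"turn":0},{"tx":0,"ty":-30,"tz":0,"turn":0},{"tx":0,"ty":-45,"tz":0,"turn":0},{"tx":0,"ty":-60,"tz":0,"turn":0},{"tx":0,"ty":-70,"tz":0,"turn":0}]' ;python3 -m crank '[{"tx":0,"ty":-15,"tz":0,"turn":0},{"tx":0,"ty":-30,"tz":0,"turn":0},{"tx":0,"ty":-45,"tz":0,"turn":0},{"tx":0,"ty":-60,"tz":0,"turn":0},{"tx":0,"ty":-70,"tz":0,"turn":0}]'
```

```text
time: 25.55
position: [0.5904, -0.3616, 0.0857]
tool_rot: [-2.265, -2.175, 0.001]
ft_force: [-0.1, -0.6, 0.3]
grip_width: 0.461
grip_force: 0.0
time: 26.05
position: [0.5902, -0.362, 0.0872]
tool_rot: [-2.266, -2.175, 0.002]
ft_force: [-3.5, 0.3, 3.3]
grip_width: 0.158
grip_force: 30.0
time: 26.68
position: [0.5201, -0.3593, 0.0871]
tool_rot: [2.267, 2.174, -0.0]
ft_force: [2.5, -1.8, 2.9]
grip_width: 0.161
grip_force: 30.0
time: 27.3
position: [0.4501, -0.3566, 0.0871]
tool_rot: [2.267, 2.174, -0.001]
ft_force: [3.1, -2.7, 4.9]
grip_width: 0.159
grip_force: 30.0
```

```bash
python3 -m crank '[{"tx":0,"ty":-5,"tz":0,"turn":0},{"tx":0,"ty":-10,"tz":0,"turn":0},{"tx":0,"ty":-15,"tz":0,"turn":0},{"tx":0,"ty":-16,"tz":0,"turn":0},{"tx":0,"ty":-16,"tz":0,"turn":0}]'; python3 -m crank '[{"tx":0,"ty":0,"tz":0,"turn":0},{"tx":0,"ty":0,"tz":0,"turn":0},{"tx":0,"ty":0,"tz":0,"turn":0}]' 40;  python3 -m crank '[{"tx":0,"ty":0,"tz":-60,"turn":0},{"tx":0,"ty":0,"tz":-120,"turn":0},{"tx":0,"ty":0,"tz":-120,"turn":0}]' 87; python3 - <<'E'
from h import *
for n in ("scene","side"):
    P,C=cloud(n); np.savez(n+".npz",P=P,C=C)
    k=(abs(P[:,0]-.45)<.04)&(abs(P[:,1]+.36)<.09)&(P[:,2]>.078)&(P[:,2]<.1); rect(P[k]," bar")
E
python3 fit.py | egrep "scene|side|body|cap"
```

```text
time: 27.92
position: [0.4401, -0.3561, 0.0871]
tool_rot: [2.258, 2.17, 0.009]
ft_force: [17.5, -7.1, -6.5]
grip_width: 0.158
grip_force: 30.1
time: 28.3
position: [0.4326, -0.3542, 0.085]
tool_rot: [-2.263, -2.171, 0.002]
ft_force: [0.4, -0.4, -0.3]
grip_width: 0.407
grip_force: 0.0
time: 28.68
position: [0.4363, -0.3565, 0.211]
tool_rot: [2.262, 2.17, -0.0]
ft_force: [0.0, 0.5, -0.6]
grip_width: 0.712
grip_force: 0.0
 bar 227 c [ 442.1 -355.9] size [122.7  16.5] ang 88.6 ztop [79.1 85.8 88.1]
 bar 676 c [ 440.9 -357.3] size [123.3  14.2] ang 87.8 ztop [80.4 88.7 90.3]
scene
 body 371 c [489.9  50.3] size [59.1 42.2] ang 8.2 ztop [40.6 42.4 44.5]
 cap 111 c [470.8  54.2] size [97.1 33.5] ang 8.0 ztop [26.4 34.4 40.9]
 body 461 c [476.4 215.3] size [42.9 61.8] ang 74.9 ztop [40.7 42.6 44.5]
 cap 123 c [461.3 223.7] size [42.2 98.7] ang 69.5 ztop [26.3 34.8 40.6]
 body 246 c [474.5 359.9] size [46.5 33.3] ang 0.1 ztop [40.9 42.7 44.9]
 cap 34 c [449.7 366. ] size [98.2 14.5] ang 6.1 ztop [27.6 34.9 40.4]Traceback (most recent call last):
  File "fit.py", line 14, in <module>
    p,c=n
[... 420 characters left out ...]
                                                      ~~~~~~~~~~~~~^^^^^^^^^^^^^^^^^^
    return _quantile_unchecked(
        a, q, axis, out, overwrite_input, method, keepdims, weights)
    return _ureduce(a,
                    func=_quantile_ureduce_func,
    ...<5 lines>...
                    overwrite_input=overwrite_input,
                    method=method)
    r = func(a, **kwargs)
    result = _quantile(arr,
                       quantiles=q,
    ...<2 lines>...
                       out=out,
                       weights=wgt)
    slices_having_nans = np.isnan(arr[-1, ...])
                                  ~~~^^^^^^^^^
IndexError: index -1 is out of bounds for axis 0 with size 0
```

The cover is shut: the bar is at x=441.5, 149.5 mm back from the open stop. A bottle near (478,400) was knocked to y≈360. Next I'll move over the first bottle and measure it with the wrist camera.

```bash
python3 -c "
from h import *
goto(.47,.047,98)"; cat > bot.py <<'E'
from h import *
def bot(n,c,w=.08):
    P,C=cloud(n); k=(abs(P[:,0]-c[0])<w)&(abs(P[:,1]-c[1])<w)&(P[:,2]>.034)&(P[:,2]<.052)&(C.min(1)>120)
    rect(P[k],n+" body"); k2=(abs(P[:,0]-c[0])<w)&(abs(P[:,1]-c[1])<w)&(P[:,2]>.029)&(P[:,2]<.05)&(C.max(1)<125); 
    if k2.sum()>5: rect(P[k2],n+" cap")
E
```

```text
tcp [ 433.9 -355.   206. ] tooly -2.4 -> tx 403.2 ty 19.3 turn 15.92 q7 0.53
```

```bash
python3 -m crank '[{"tx":60,"ty":3,"tz":0,"turn":0},{"tx":120,"ty":6,"tz":0,"turn":0},{"tx":180,"ty":8,"tz":0,"turn":0},{"tx":240,"ty":11,"tz":0,"turn":0},{"tx":300,"ty":14,"tz":0,"turn":0}]' 87 8 >/dev/null; python3 -m crank '[{"tx":50,"ty":2,"tz":0,"turn":-1},{"tx":103,"ty":5,"tz":0,"turn":-2},{"tx":103,"ty":5,"tz":0,"turn":-4},{"tx":103,"ty":5,"tz":0,"turn":-6},{"tx":103,"ty":5,"tz":0,"turn":-8}]' >/dev/null;  python3 -m crank '[{"tx":0,"ty":0,"tz":0,"turn":-2},{"tx":0,"ty":0,"tz":0,"turn":-4},{"tx":0,"ty":0,"tz":0,"turn":-6},{"tx":0,"ty":0,"tz":0,"turn":-8},{"tx":0,"ty":0,"tz":0,"turn":-10}]' >/dev/null; python3 -m crank '[{"tx":0,"ty":0,"tz":0,"turn":-2},{"tx":0,"ty":0,"tz":0,"turn":-2},{"tx":0,"ty":0,"tz":0,"turn":-2}]'; python3 - <<'E'
from bot import *
for n in("wrist","side","scene"): bot(n,(.48,.048))
goto(.47,.047,98)
im,_=ctrl.get_image("wrist"); cv2.imwrite("pics/w2.png",im[:,:,::-1])
E
```

```text
time: 31.02
position: [0.4697, 0.0462, 0.2053]
tool_rot: [0.204, -3.132, -0.001]
ft_force: [-0.7, 0.5, -0.2]
grip_width: 1.001
grip_force: 0.0
wrist body 3028 c [471.1  45.4] size [96.3 42.9] ang 6.5 ztop [41.1 42.9 44.1]
wrist cap 672 c [468.6  46.5] size [93.2 44.1] ang 5.1 ztop [30.2 35.7 43.2]
side body 248 c [479.2  41.3] size [76.5 33.9] ang 8.8 ztop [41.  43.5 45.5]
side cap 273 c [471.5  44.1] size [97.7 46. ] ang 6.5 ztop [30.  36.7 44.9]
scene body 208 c [474.6  38.2] size [80.3 23.7] ang 7.6 ztop [40.4 42.3 44.3]
scene cap 432 c [472.7  50.4] size [100.2  41.9] ang 6.4 ztop [31.3 41.4 44.2]
tcp [470.4  46.4 206.1] tooly 97.6 -> tx 0.3 ty 0.6 turn -0.09 q7 1.57
```

View pics/w2.png

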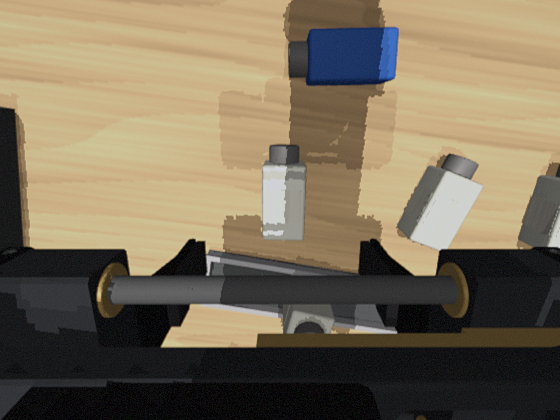

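The wrist view shows bottle one at (284,200) with its cap at the top, between the finger lines. The blue decoy is at (350,57) and the next bottle at (440,200). I'll descend and grip near the cap end, lightly.

```bash
python3 -m crank '[{"tx":16,"ty":-1,"tz":50,"turn":0.2},{"tx":16,"ty":-1,"tz":100,"turn":0.2},{"tx":16,"ty":-1,"tz":150,"turn":0.2},{"tx":16,"ty":-1,"tz":182,"turn":0.2},{"tx":16,"ty":-1,"tz":182,"turn":0.2}]' 87 6; python3 -m crank '[{"tx":0,"ty":0,"tz":0,"turn":0},{"tx":0,"ty":0,"tz":0,"turn":0},{"tx":0,"ty":0,"tz":0,"turn":0},{"tx":0,"ty":0,"tz":0,"turn":0},{"tx":0,"ty":0,"tz":0,"turn":0}]' 35 6; python3 -m crank '[{"tx":0,"ty":0,"tz":0,"turn":0},{"tx":0,"ty":0,"tz":0,"turn":0}]' 35 6
```

```text
time: 31.85
position: [0.4534, 0.0437, 0.023]
tool_rot: [0.182, -3.132, -0.003]
ft_force: [-0.7, 0.1, -0.3]
grip_width: 1.001
grip_force: 0.0
time: 32.48
position: [0.455, 0.0434, 0.0247]
tool_rot: [-0.182, 3.136, -0.0]
ft_force: [-0.5, 0.9, 1.1]
grip_width: 0.517
grip_force: 0.5
time: 32.72
position: [0.455, 0.0435, 0.0247]
tool_rot: [-0.182, 3.136, -0.0]
ft_force: [-1.0, -0.7, 3.5]
grip_width: 0.507
grip_force: 6.0
```

```bash
python3 -m crank '[{"tx":-5,"ty":0,"tz":-11,"turn":0},{"tx":-12,"ty":0,"tz":-20.5,"turn":0},{"tx":-21,"ty":0,"tz":-29,"turn":0},{"tx":-31,"ty":0,"tz":-36,"turn":0},{"tx":-31,"ty":0,"tz":-36,"turn":0}]'; python3 - <<'E'
from h import *
im,_=ctrl.get_image("side"); im=im[120:270,150:350]; cv2.imwrite("pics/s3.png",cv2.resize(im,(800,600),interpolation=cv2.INTER_CUBIC)[:,:,::-1])
E
```

```text
time: 33.35
position: [0.4872, 0.0472, 0.0613]
tool_rot: [-0.182, 3.135, 0.001]
ft_force: [-0.5, -0.5, -2.2]
grip_width: 0.506
grip_force: 6.0
```

View pics/s3.png

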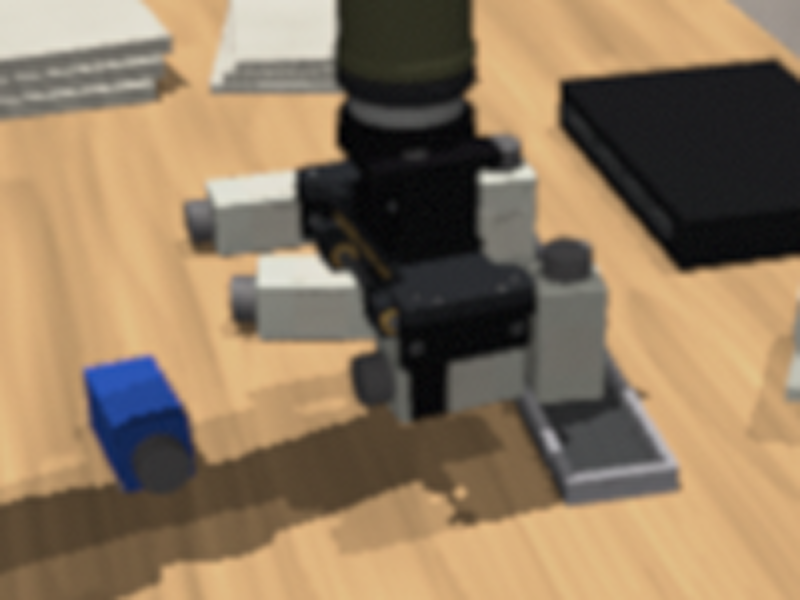

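The side view shows bottle one lifted level at (440,380), not pivoting, because the body grip resists the torque. I'll set it down, regrip only the outer end of the cap with the fingertips at minimum force, and let it swing to hang.

```bash
python3 -m crank '[{"tx":0,"ty":0,"tz":15,"turn":0},{"tx":0,"ty":0,"tz":28,"turn":0},{"tx":0,"ty":0,"tz":36,"turn":0},{"tx":0,"ty":0,"tz":36,"turn":0}]'; python3 -m crank '[{"tx":0,"ty":0,"tz":0,"turn":0},{"tx":0,"ty":0,"tz":0,"turn":0},{"tx":0,"ty":0,"tz":0,"turn":0}]' 70 3; python3 -m crank '[{"tx":0,"ty":0,"tz":-70,"turn":0},{"tx":35,"ty":0,"tz":-105,"turn":0},{"tx":35,"ty":0,"tz":-105,"turn":0}]' 70 3; python3 - <<'E'
from bot import *
bot("wrist",(.505,.048)); bot("side",(.5,.048),.09)
goto(.487-.034,.043,96.7)
E
```

```text
time: 33.9
position: [0.4851, 0.0471, 0.0237]
tool_rot: [0.182, -3.135, -0.001]
ft_force: [0.1, 0.2, -1.3]
grip_width: 0.505
grip_force: 6.0
time: 34.28
position: [0.486, 0.0469, 0.0248]
tool_rot: [-0.182, 3.136, -0.0]
ft_force: [0.1, -0.5, -0.4]
grip_width: 0.756
grip_force: 0.0
time: 34.65
position: [0.4521, 0.0424, 0.1332]
tool_rot: [-0.181, 3.129, -0.009]
ft_force: [1.0, -0.8, -0.2]
grip_width: 0.805
grip_force: 0.0
wrist body 2825 c [500.5  47.3] size [97.5 43.1] ang 6.8 ztop [38.8 40.4 41.4]
wrist cap 745 c [500.1  47.2] size [97.9 44.1] ang 7.1 ztop [29.5 33.4 40.3]
side body 19 c [470.5  35.4] size [16.4 21.6] ang 58.9 ztop [38.4 42.6 45.3]
side cap 456 c [523.8  53.8] size [145.2  64.2] ang 22.0 ztop [30.1 39.6 45.6]
tcp [451.3  42.2 129.8] tooly 96.6 -> tx -1.8 ty 0.6 turn -0.02 q7 1.52
```

```bash
python3 -m crank '[{"tx":0,"ty":0,"tz":50,"turn":0},{"tx":0,"ty":0,"tz":85,"turn":0},{"tx":0,"ty":0,"tz":100,"turn":0},{"tx":0,"ty":0,"tz":100,"turn":0}]' 60 3; python3 -m crank '[{"tx":0,"ty":0,"tz":0,"turn":0},{"tx":0,"ty":0,"tz":0,"turn":0},{"tx":0,"ty":0,"tz":0,"turn":0},{"tx":0,"ty":0,"tz":0,"turn":0},{"tx":0,"ty":0,"tz":0,"turn":0}]' 25 3; python3 -m crank '[{"tx":0,"ty":0,"tz":0,"turn":0},{"tx":0,"ty":0,"tz":0,"turn":0}]'; python3 -m crank '[{"tx":-4,"ty":0,"tz":-15,"turn":0},{"tx":-12,"ty":0,"tz":-30,"turn":0},{"tx":-20,"ty":0,"tz":-45,"turn":0},{"tx":-30,"ty":0,"tz":-60,"turn":0},{"tx":-30,"ty":0,"tz":-60,"turn":0}]'; python3 - <<'E'
from h import *
im,_=ctrl.get_image("side"); im=im[120:270,150:350]; cv2.imwrite("pics/s4.png",cv2.resize(im,(640,480),interpolation=cv2.INTER_CUBIC)[:,:,::-1])
E
```

```text
time: 35.25
position: [0.4499, 0.0435, 0.028]
tool_rot: [0.183, -3.133, -0.003]
ft_force: [0.2, -0.1, 0.2]
grip_width: 0.691
grip_force: 0.0
time: 35.88
position: [0.4514, 0.0427, 0.03]
tool_rot: [-0.182, 3.136, -0.001]
ft_force: [-1.0, -0.4, 3.3]
grip_width: 0.366
grip_force: 3.0
time: 36.12
position: [0.4512, 0.0427, 0.0297]
tool_rot: [-0.182, 3.136, -0.001]
ft_force: [-0.9, -0.0, 4.3]
grip_width: 0.366
grip_force: 3.0
time: 36.75
position: [0.4825, 0.0466, 0.0913]
tool_rot: [-0.182, 3.134, -0.0]
ft_force: [-2.3, -0.7, 3.5]
grip_width: 0.36
grip_force: 3.0
```

View pics/s4.png

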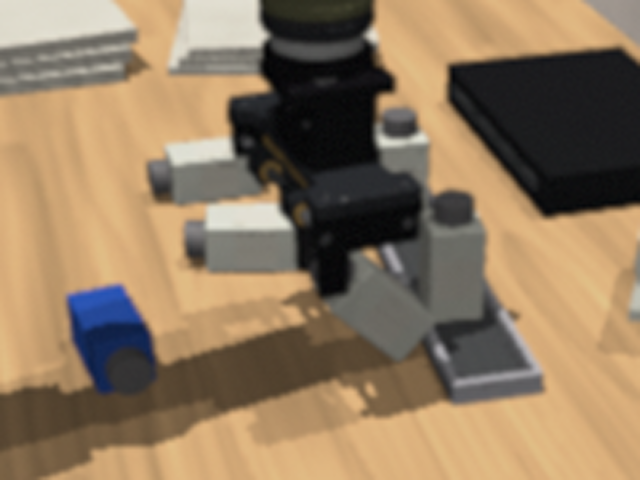

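The bottle is swinging to hang, about 45° now, with its base at (400,350). I'll keep lifting.

```bash
python3 -m crank '[{"tx":0,"ty":0,"tz":-12,"turn":0},{"tx":0,"ty":0,"tz":-25,"turn":0},{"tx":0,"ty":0,"tz":-40,"turn":0},{"tx":0,"ty":0,"tz":-50,"turn":0},{"tx":0,"ty":0,"tz":-50,"turn":0}]'; python3 - <<'E'
from h import *
im,_=ctrl.get_image("side"); im=im[120:270,150:350]; cv2.imwrite("pics/s5.png",cv2.resize(im,(640,480),interpolation=cv2.INTER_CUBIC)[:,:,::-1])
P,C=cloud("side"); k=(abs(P[:,0]-.49)<.08)&(abs(P[:,1]-.046)<.035)&(P[:,2]<.12)&(P[:,2]>.008)&(C.min(1)>90); q=P[k]
print(len(q)); import cv2
r=cv2.minAreaRect((q[:,[0,2]]*1000).astype(np.float32)); print(r)
E
```

```text
time: 37.42
position: [0.4815, 0.0463, 0.1406]
tool_rot: [-0.181, 3.134, -0.001]
ft_force: [0.1, -0.3, -1.7]
grip_width: 0.37
grip_force: 3.0
590
((518.2008056640625, 71.12725830078125), (85.981201171875, 125.12458801269531), 76.34505462646484)
```

View pics/s5.png

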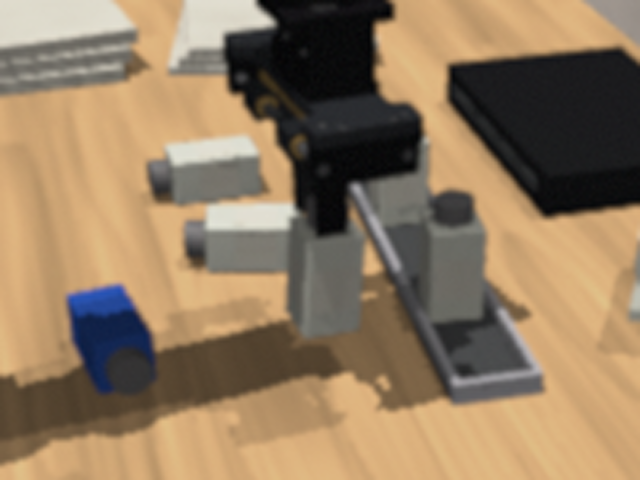

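The bottle now hangs upright at (325,280). I'll tighten the grip, lift it and measure it before placing.

```bash
python3 -m crank '[{"tx":0,"ty":0,"tz":0,"turn":0},{"tx":0,"ty":0,"tz":0,"turn":0},{"tx":0,"ty":0,"tz":-20,"turn":0},{"tx":0,"ty":0,"tz":-40,"turn":0},{"tx":0,"ty":0,"tz":-40,"turn":0}]' 25 15; cat > held.py <<'E'
from h import *
def held(w=.032):
    s=ctrl.get_state(); p=np.array(s["position"]); M=R.from_rotvec(s["tool_rot"]).as_matrix()
    for n in("side","scene"):
        P,C=cloud(n); q=(P-p)@M*1000   # tool frame, mm
        k=(abs(q[:,0])<50)&(abs(q[:,1])<w*1000)&(q[:,2]>32)&(q[:,2]<125)&(C.min(1)>60); q=q[k]
        if len(q)<30: print(n,"few",len(q)); continue
        print(n,len(q),"tool z of bottom",np.round(np.percentile(q[:,2],[2,98]),1))
        for lo,hi in((40,55),(55,70),(70,85),(85,100)):
            m=(q[:,2]>lo)&(q[:,2]<hi)
            if m.sum()>8: print("  z%d-%d"%(lo,hi),"x %s y %s"%(np.round(np.percentile(q[m,0],[3,97]),1),np.round(np.percentile(q[m,1],[3,97]),1)))
E
python3 - <<'E'
from held import *
held()
goto(.596-.001,.0115,87.7)
E
```

```text
time: 38.15
position: [0.4818, 0.0465, 0.1805]
tool_rot: [-0.182, 3.134, -0.001]
ft_force: [1.0, -1.2, -1.7]
grip_width: 0.362
grip_force: 15.0
side 655 tool z of bottom [33.4 99.6]
  z40-55 x [-23.9  17.7] y [-24.9  16.2]
  z55-70 x [-23.7  18.4] y [-24.7  11.7]
  z70-85 x [-22.8  19.3] y [-25.2  10.5]
  z85-100 x [-21.2  20. ] y [-24.4  17.2]
scene 588 tool z of bottom [ 33.3 102.8]
  z40-55 x [-28.1  11.4] y [-17.9  23.1]
  z55-70 x [-27.3   8.8] y [-18.5  23.1]
  z70-85 x [-26.1  10. ] y [-18.6  23.1]
  z85-100 x [-24.8  14.3] y [-18.   22.8]
tcp [480.4  46.2 178.9] tooly 96.6 -> tx -109.8 ty -47.8 turn 1.79 q7 1.51
```

```bash
python3 -m crank '[{"tx":0,"ty":-30,"tz":0,"turn":1},{"tx":-30,"ty":-46,"tz":0,"turn":1.8},{"tx":-70,"ty":-46,"tz":0,"turn":1.8},{"tx":-109,"ty":-49,"tz":0,"turn":1.8},{"tx":-109,"ty":-49,"tz":0,"turn":1.8}]'; python3 -m crank '[{"tx":0,"ty":0,"tz":0,"turn":0},{"tx":0,"ty":0,"tz":0,"turn":0}]'; python3 - <<'E'
from held import *
held()
goto(.594,.0096,87.7)
for n in("side","scene"):
    P,C=cloud(n); 
    for y0,y1 in ((-.02,.06),(.12,.22),(.29,.36)):
        k=(abs(P[:,0]-.602)<.045)&(P[:,1]>y0)&(P[:,1]<y1)&(P[:,2]>.0135)&(P[:,2]<.024); x=P[k,0]*1000; 
        print(n,y0,len(x),np.round(np.percentile(x[x<601],[5,50,95]),1) if (x<601).sum()>5 else "",np.round(np.percentile(x[x>604],[5,50,95]),1) if (x>604).sum()>5 else "")
E
```

```text
time: 38.88
position: [0.596, 0.0088, 0.1771]
tool_rot: [-0.069, -3.138, -0.003]
ft_force: [-0.9, -0.7, -1.4]
grip_width: 0.361
grip_force: 15.0
time: 39.12
position: [0.5937, 0.0097, 0.1793]
tool_rot: [-0.066, -3.14, 0.002]
ft_force: [0.0, -1.0, -1.5]
grip_width: 0.362
grip_force: 15.0
side 647 tool z of bottom [34.  99.9]
  z40-55 x [-25.4  16.5] y [-24.5  12.5]
  z55-70 x [-25.   17.3] y [-24.4  13.4]
  z70-85 x [-24.3  17.7] y [-25.1  11.4]
  z85-100 x [-23.  18.] y [-24.1  14.4]
scene 662 tool z of bottom [ 33.1 100.6]
  z40-55 x [-29.1   9.1] y [-16.8  23.7]
  z55-70 x [-28.7  14.1] y [-15.7  23.8]
  z70-85 x [-27.8  12.6] y [-15.8  23.9]
  z85-100 x [-27.   10.4] y [-16.7  23.7]
tcp [594.    9.8 179.8] tooly 87.6 -> tx 0.0 ty -0.3 turn -0.02 q7 1.27
side -0.02 125 [561.5 564.7 568.8] [622.8 626.6 630.1]
side 0.12 57 [567.7 571.4 575.3] 
side 0.29 28 [575.2 578.5 583. ] 
scene -0.02 154 [562.3 566.1 568.8] [623.8 628.1 631.6]
scene 0.12 331 [568.5 572.9 576.6] [630.8 634.7 638.6]
scene 0.29 303 [575.9 579.4 583.1] [637.9 641.6 645. ]
```

```bash
python3 -m crank '[{"tx":1.5,"ty":0,"tz":25,"turn":0},{"tx":1.5,"ty":0,"tz":50,"turn":0},{"tx":1.5,"ty":0,"tz":62,"turn":0},{"tx":1.5,"ty":0,"tz":68,"turn":0},{"tx":1.5,"ty":0,"tz":70,"turn":0}]'; python3 -m crank '[{"tx":0,"ty":0,"tz":2,"turn":0},{"tx":0,"ty":0,"tz":4,"turn":0},{"tx":0,"ty":0,"tz":4,"turn":0}]'; python3 - <<'E'
from held import *
held()
E
```

```text
time: 39.95
position: [0.5935, 0.0104, 0.1099]
tool_rot: [0.065, 3.14, -0.0]
ft_force: [0.3, 0.3, -0.9]
grip_width: 0.357
grip_force: 15.0
time: 40.33
position: [0.5956, 0.0107, 0.1095]
tool_rot: [0.064, 3.135, -0.001]
ft_force: [-1.7, 0.3, 13.1]
grip_width: 0.36
grip_force: 15.0
side 714 tool z of bottom [ 34.1 110.4]
  z40-55 x [-23.8  17.5] y [-24.8  13.7]
  z55-70 x [-23.3  18.6] y [-24.7  10. ]
  z70-85 x [-22.1  19.6] y [-24.8  13. ]
  z85-100 x [-32.1  34.4] y [-27.8  22.1]
scene 931 tool z of bottom [ 34.4 113.2]
  z40-55 x [-28.   11.8] y [-16.5  23.6]
  z55-70 x [-27.1  10.8] y [-15.5  23.6]
  z70-85 x [-26.5  13.8] y [-16.4  23.6]
  z85-100 x [-34.6  31.7] y [-27.9  27.1]
```

```bash
python3 -m crank '[{"tx":0,"ty":0,"tz":-3,"turn":0},{"tx":0,"ty":0,"tz":-3,"turn":0}]'; python3 -m crank '[{"tx":0,"ty":0,"tz":0,"turn":0},{"tx":0,"ty":0,"tz":0,"turn":0},{"tx":0,"ty":0,"tz":0,"turn":0}]' 55 3; python3 -m crank '[{"tx":0,"ty":0,"tz":-30,"turn":0},{"tx":0,"ty":0,"tz":-80,"turn":0},{"tx":0,"ty":0,"tz":-130,"turn":0},{"tx":0,"ty":0,"tz":-130,"turn":0}]' 70; cat > lane.py <<'E'
from h import *
def lane():
    u=np.array([np.cos(np.radians(87.6)),np.sin(np.radians(87.6))]); v=np.array([u[1],-u[0]]); o=np.array([.6028,.1715])
    for n in("side","scene"):
        P,C=cloud(n); d=P[:,:2]-o; X,Y=d@v*1000,d@u*1000
        k=(abs(X)<45)&(abs(Y)<205)&(P[:,2]>.092)&(P[:,2]<.112)
        Y=Y[k];X=X[k]; o_=np.argsort(Y); Y=Y[o_];X=X[o_]; Z=P[k,2][o_]
        for g in np.split(np.arange(len(Y)),np.nonzero(np.diff(Y)>8)[0]+1):
            if len(g)>15: print(n,"cap lane x %.1f y %.1f top %.1f"%(np.ptp(X[g])/2+X[g].min(),np.ptp(Y[g])/2+Y[g].min(),np.percentile(Z[g],80)*1000),"spans",np.round([np.ptp(X[g]),np.ptp(Y[g])]),len(g))
if __name__=="__main__": lane()
E
python3 - <<'E'
from lane import *
lane()
from bot import *
P,C=cloud("scene"); k=(P[:,0]>.38)&(P[:,0]<.56)&(P[:,1]>.12)&(P[:,1]<.5)&(P[:,2]>.034)&(P[:,2]<.052)&(C.min(1)>120); q=P[k]
for a,b in((.12,.28),(.28,.5)): rect(q[(q[:,1]>a)&(q[:,1]<b)])
goto(.465,.212,105)
E
```

```text
time: 40.67
position: [0.5937, 0.0104, 0.1094]
tool_rot: [0.065, 3.14, -0.0]
ft_force: [-1.4, -0.5, 5.5]
grip_width: 0.361
grip_force: 15.0
time: 41.05
position: [0.593, 0.0103, 0.1082]
tool_rot: [-0.065, -3.14, 0.0]
ft_force: [-0.0, 0.6, -0.6]
grip_width: 0.593
grip_force: 0.0
time: 41.55
position: [0.5956, 0.011, 0.243]
tool_rot: [0.064, 3.133, -0.001]
ft_force: [0.1, -0.2, -0.1]
grip_width: 0.8
grip_force: 0.0
side cap lane x 1.1 y -164.2 top 104.2 spans [32. 33.] 135
side cap lane x -1.5 y -83.5 top 104.0 spans [30. 37.] 111
side cap lane x -1.2 y 77.4 top 103.8 spans [29. 30.] 80
scene cap lane x 1.2 y -159.9 top 103.0 spans [31. 31.] 192
scene cap lane x -0.9 y -81.2 top 103.2 spans [32. 31.] 215
scene cap lane x -1.1 y 83.2 top 103.2 spans [32. 31.] 266
 609 c [464.9 217.8] size [43.4 85.8] ang 76.9 ztop [40.5 42.4 44.3]
 731 c [455.3 355.1] size [87.5 44.3] ang 1.6 ztop [40.4 42.7 44.8]
tcp [592.6  10.1 237.5] tooly 87.6 -> tx 135.9 ty 196.5 turn -3.47 q7 1.3
```

Bottle one stands in the lane at lane y≈-162, with its cap top level with the neighbours'. Next is bottle two.

```bash
python3 -m crank '[{"tx":45,"ty":40,"tz":0,"turn":0},{"tx":90,"ty":80,"tz":0,"turn":0},{"tx":135,"ty":120,"tz":0,"turn":0},{"tx":140,"ty":165,"tz":0,"turn":0},{"tx":140,"ty":200,"tz":0,"turn":0}]' >/dev/null; python3 -m crank '[{"tx":0,"ty":0,"tz":10,"turn":1.1},{"tx":0,"ty":0,"tz":30,"turn":2.2},{"tx":0,"ty":0,"tz":50,"turn":2.2},{"tx":0,"ty":0,"tz":50,"turn":2.2}]'; python3 - <<'E'
from bot import *
bot("wrist",(.463,.217)); bot("scene",(.463,.217))
goto(.46,.217,76.9)
E
```

```text
time: 42.82
position: [0.4597, 0.215, 0.1859]
tool_rot: [-0.364, -3.115, 0.003]
ft_force: [0.4, 0.0, 0.8]
grip_width: 0.805
grip_force: 0.0
wrist body 3751 c [460.  217.4] size [44. 97.] ang 75.8 ztop [37.6 43.8 45.1]
wrist cap 433 c [458.3 217.5] size [43.9 94.6] ang 76.0 ztop [30.2 34.3 42.3]
scene body 141 c [441.9 232.9] size [51.7 26.2] ang 35.3 ztop [40.3 42.3 43.8]
scene cap 572 c [460.5 219.9] size [44.6 99.7] ang 74.9 ztop [31.4 41.8 44.2]
tcp [461.1 215.8 188.1] tooly 76.7 -> tx 1.4 ty 0.9 turn -0.05 q7 0.74
```

```bash
python3 -c "
from h import *
goto(.412,.2295,75.8)"; python3 -m crank '[{"tx":25,"ty":0,"tz":0,"turn":0.2},{"tx":50,"ty":1,"tz":30,"turn":0.2},{"tx":50,"ty":1,"tz":60,"turn":0.2},{"tx":50,"ty":1,"tz":60,"turn":0.2}]' 60 3;  python3 -c "
from h import *
goto(.412,.2295,75.8)"
```

```text
tcp [461.1 215.8 188.1] tooly 76.7 -> tx 51.0 ty 1.9 turn 0.17 q7 0.74
time: 43.42
position: [0.412, 0.2279, 0.1276]
tool_rot: [-0.391, -3.114, 0.002]
ft_force: [-0.6, -0.2, 0.2]
grip_width: 0.699
grip_force: 0.0
tcp [412.  227.9 127.6] tooly 75.7 -> tx 0.4 ty 1.5 turn -0.03 q7 0.67
```

```bash
python3 -m crank '[{"tx":0,"ty":1,"tz":50,"turn":0},{"tx":0,"ty":1,"tz":85,"turn":0},{"tx":0,"ty":1,"tz":98,"turn":0},{"tx":0,"ty":1,"tz":98,"turn":0}]' 60 3; python3 -m crank '[{"tx":0,"ty":0,"tz":0,"turn":0},{"tx":0,"ty":0,"tz":0,"turn":0},{"tx":0,"ty":0,"tz":0,"turn":0},{"tx":0,"ty":0,"tz":0,"turn":0},{"tx":0,"ty":0,"tz":0,"turn":0}]' 25 3; python3 -m crank '[{"tx":0,"ty":0,"tz":0,"turn":0},{"tx":0,"ty":0,"tz":0,"turn":0}]'; python3 -m crank '[{"tx":-4,"ty":0,"tz":-15,"turn":0},{"tx":-12,"ty":0,"tz":-30,"turn":0},{"tx":-20,"ty":0,"tz":-45,"turn":0},{"tx":-30,"ty":0,"tz":-60,"turn":0},{"tx":-30,"ty":0,"tz":-60,"turn":0}]'; python3 -m crank '[{"tx":0,"ty":0,"tz":-12,"turn":0},{"tx":0,"ty":0,"tz":-25,"turn":0},{"tx":0,"ty":0,"tz":-40,"turn":0},{"tx":0,"ty":0,"tz":-50,"turn":0},{"tx":0,"ty":0,"tz":-50,"turn":0}]'; python3 - <<'E'
from held import *
held()
im,_=ctrl.get_image("side"); im=im[90:240,150:350]; cv2.imwrite("pics/s6.png",cv2.resize(im,(640,480),interpolation=cv2.INTER_CUBIC)[:,:,::-1])
E
```

```text
time: 43.92
position: [0.414, 0.2298, 0.0312]
tool_rot: [-0.393, -3.117, -0.001]
ft_force: [-0.1, 0.3, -0.2]
grip_width: 0.689
grip_force: 0.0
time: 44.55
position: [0.4137, 0.2294, 0.0309]
tool_rot: [0.393, 3.116, -0.0]
ft_force: [-0.3, -0.6, 3.2]
grip_width: 0.365
grip_force: 3.0
time: 44.8
position: [0.4136, 0.2295, 0.0307]
tool_rot: [0.393, 3.117, -0.0]
ft_force: [-0.9, -0.5, 3.5]
grip_width: 0.362
grip_force: 3.0
time: 45.42
position: [0.4442, 0.2222, 0.0922]
tool_rot: [0.395, 3.115, 0.002]
ft_force: [-1.7, 0.7, 4.1]
grip_width: 0.366
grip_force: 3.6
time: 46.05
position: [0.4431, 0.2222, 0.1415]
tool_rot: [0.393, 3.115, 0.0]
ft_force: [0.2, 0.2, -1.7]
grip_width: 0.368
grip_force: 3.0
side 427 tool z of bottom [33.5 99.7]
  z40-55 x [-25.6  17.5] y [-26.  -17.8]
  z55-70 x [-24.8  18.3] y [-25.3 -18.9]
  z70-85 x [-24.1  19.4] y [-25.6 -17.4]
  z85-100 x [-23.6  20. ] y [-25.3 -18.1]
scene 601 tool z of bottom [ 33.5 101.1]
  z40-55 x [-26.8  11.1] y [-18.2  23. ]
  z55-70 x [-25.9  11.8] y [-17.   23.1]
  z70-85 x [-24.8  13.5] y [-18.8  23.1]
  z85-100 x [-23.7  13.6] y [-17.7  22.9]
```

View pics/s6.png

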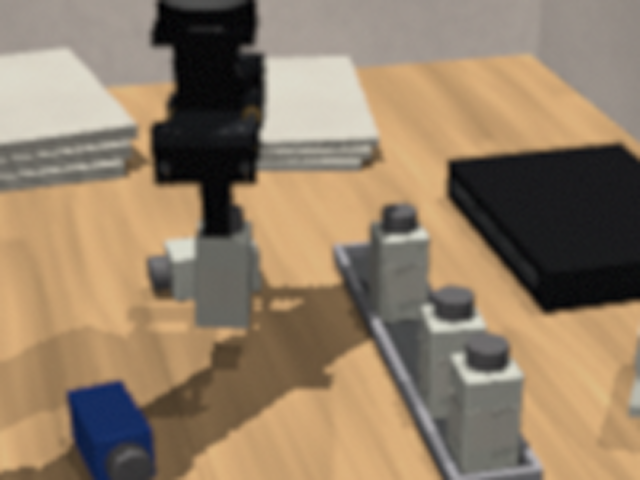

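Bottle two hangs upright at (225,275), and three bottles stand in the lane. I'll tighten, lift and move it to the middle slot.

```bash
python3 -m crank '[{"tx":0,"ty":0,"tz":0,"turn":0},{"tx":0,"ty":0,"tz":0,"turn":0},{"tx":0,"ty":0,"tz":-25,"turn":0},{"tx":0,"ty":0,"tz":-50,"turn":0},{"tx":0,"ty":0,"tz":-75,"turn":0}]' 25 15; python3 -m crank '[{"tx":0,"ty":0,"tz":0,"turn":-1.2},{"tx":0,"ty":0,"tz":0,"turn":-2.4},{"tx":0,"ty":0,"tz":0,"turn":-2.4}]'; python3 -c "
from h import *
goto(.601,.1725,87.6)"
```

```text
time: 46.82
position: [0.4422, 0.222, 0.216]
tool_rot: [-0.392, -3.116, 0.0]
ft_force: [0.2, 0.2, -1.0]
grip_width: 0.364
grip_force: 15.0
time: 47.2
position: [0.4423, 0.222, 0.2154]
tool_rot: [-0.066, -3.141, 0.0]
ft_force: [0.2, -0.3, -1.7]
grip_width: 0.366
grip_force: 15.0
tcp [442.3 222.  215.4] tooly 87.6 -> tx -160.6 ty -42.8 turn -0.0 q7 0.96
```

```bash
python3 -m crank '[{"tx":-45,"ty":-13,"tz":0,"turn":0},{"tx":-90,"ty":-26,"tz":0,"turn":0},{"tx":-135,"ty":-38,"tz":0,"turn":0},{"tx":-160,"ty":-43,"tz":0,"turn":0},{"tx":-160,"ty":-43,"tz":0,"turn":0}]'; python3 -m crank '[{"tx":0,"ty":0,"tz":15,"turn":0},{"tx":0,"ty":0,"tz":15,"turn":0}]';  python3 - <<'E'
from held import *
held()
goto(.601,.1725,87.6)
E
```

```text
time: 47.82
position: [0.602, 0.1711, 0.2141]
tool_rot: [-0.072, -3.139, -0.002]
ft_force: [-0.3, 0.4, -1.4]
grip_width: 0.359
grip_force: 15.0
time: 48.08
position: [0.5986, 0.1726, 0.1988]
tool_rot: [-0.063, -3.138, 0.002]
ft_force: [-0.2, -0.2, 0.8]
grip_width: 0.36
grip_force: 15.0
side 523 tool z of bottom [33.4 99.6]
  z40-55 x [-22.7  19.6] y [-25.3  12.8]
  z55-70 x [-21.8  20.3] y [-25.6   8.7]
  z70-85 x [-20.9  21.2] y [-25.4  13.8]
  z85-100 x [-19.9  21.9] y [-25.2  11.7]
scene 664 tool z of bottom [33.3 99.7]
  z40-55 x [-26.8  10.8] y [-17.8  23.1]
  z55-70 x [-26.2   9.1] y [-17.7  23.1]
  z70-85 x [-25.1  12.2] y [-19.4  23.2]
  z85-100 x [-23.8  13.6] y [-17.7  22.9]
tcp [599.6 172.7 200.3] tooly 87.7 -> tx -1.4 ty -0.2 turn 0.02 q7 0.94
```

```bash
python3 -m crank '[{"tx":-1.5,"ty":0,"tz":35,"turn":0},{"tx":-1.5,"ty":0,"tz":65,"turn":0},{"tx":-1.5,"ty":0,"tz":82,"turn":0},{"tx":-1.5,"ty":0,"tz":89,"turn":0},{"tx":-1.5,"ty":0,"tz":91,"turn":0}]'; python3 -m crank '[{"tx":0,"ty":0,"tz":2,"turn":0},{"tx":0,"ty":0,"tz":3,"turn":0},{"tx":0,"ty":0,"tz":3,"turn":0}]'
```

```text
time: 48.8
position: [0.6024, 0.1726, 0.1101]
tool_rot: [0.065, 3.14, 0.0]
ft_force: [-0.0, -0.1, -0.5]
grip_width: 0.357
grip_force: 15.0
time: 49.18
position: [0.6034, 0.173, 0.1095]
tool_rot: [0.065, 3.137, 0.0]
ft_force: [-2.1, -1.6, 8.1]
grip_width: 0.362
grip_force: 15.0
```

```bash
python3 -m crank '[{"tx":0,"ty":0,"tz":-2,"turn":0},{"tx":0,"ty":0,"tz":-2,"turn":0}]' >/dev/null; python3 -m crank '[{"tx":0,"ty":0,"tz":0,"turn":0},{"tx":0,"ty":0,"tz":0,"turn":0},{"tx":0,"ty":0,"tz":0,"turn":0}]' 55 3; python3 -m crank '[{"tx":0,"ty":0,"tz":-30,"turn":0},{"tx":0,"ty":0,"tz":-80,"turn":0},{"tx":0,"ty":0,"tz":-120,"turn":0},{"tx":0,"ty":0,"tz":-120,"turn":0}]' 70; python3 - <<'E'
from lane import *
lane()
P,C=cloud("scene"); k=(P[:,0]>.38)&(P[:,0]<.56)&(P[:,1]>.26)&(P[:,1]<.5)&(P[:,2]>.034)&(P[:,2]<.052)&(C.min(1)>120); q=P[k]
rect(q)
goto(.45,.355,91.6)
E
```

```text
time: 49.8
position: [0.6019, 0.1723, 0.1083]
tool_rot: [-0.065, -3.141, 0.0]
ft_force: [0.7, -0.3, -0.5]
grip_width: 0.592
grip_force: 0.0
time: 50.3
position: [0.6036, 0.1736, 0.2322]
tool_rot: [0.064, 3.135, 0.003]
ft_force: [-0.7, 0.1, -0.5]
grip_width: 0.802
grip_force: 0.0
side cap lane x 0.5 y -163.6 top 104.1 spans [31. 37.] 130
side cap lane x -1.7 y -84.5 top 104.0 spans [30. 32.] 110
side cap lane x -1.4 y -2.7 top 103.8 spans [30. 31.] 92
side cap lane x -1.2 y 78.7 top 103.6 spans [30. 28.] 82
scene cap lane x 1.1 y -159.6 top 103.0 spans [32. 30.] 193
scene cap lane x 0.5 y -81.0 top 103.0 spans [31. 31.] 218
scene cap lane x 0.1 y 2.2 top 103.2 spans [31. 31.] 238
scene cap lane x -0.7 y 83.1 top 103.3 spans [32. 31.] 272
 730 c [455.3 355.2] size [86.5 44.3] ang 1.1 ztop [40.4 42.7 44.7]
tcp [601.6 172.  227.4] tooly 87.6 -> tx 159.0 ty 176.6 turn -0.79 q7 0.95
```

Four are standing. Now the last bottle.

```bash
python3 -m crank '[{"tx":45,"ty":40,"tz":0,"turn":0},{"tx":90,"ty":80,"tz":0,"turn":0},{"tx":130,"ty":120,"tz":0,"turn":0},{"tx":155,"ty":160,"tz":0,"turn":-0.5},{"tx":155,"ty":176,"tz":0,"turn":-0.7}]' >/dev/null; python3 -m crank '[{"tx":0,"ty":0,"tz":10,"turn":0},{"tx":0,"ty":0,"tz":30,"turn":0},{"tx":0,"ty":0,"tz":40,"turn":0},{"tx":0,"ty":0,"tz":40,"turn":0}]'; python3 - <<'E'
from bot import *
bot("wrist",(.45,.355)); bot("scene",(.45,.355))
goto(.45,.355,91.2)
E
```

```text
time: 51.58
position: [0.4543, 0.3531, 0.1869]
tool_rot: [0.029, -3.139, 0.003]
ft_force: [-0.4, 0.3, -0.3]
grip_width: 0.81
grip_force: 0.0
wrist body 3661 c [448.2 353. ] size [95.2 43.8] ang 1.5 ztop [41.6 43.5 44.7]
wrist cap 531 c [448.5 352.6] size [97.  43.6] ang 2.3 ztop [30.  35.1 40.7]
scene body 560 c [451.4 355.3] size [78.4 43.7] ang 0.5 ztop [40.6 42.7 44.6]
scene cap 323 c [450.4 353.9] size [100.2  43.9] ang 2.9 ztop [30.7 40.4 44.1]
tcp [454.7 354.3 188.5] tooly 91.1 -> tx 4.7 ty 0.8 turn -0.02 q7 0.62
```

```bash
python3 -m crank '[{"tx":28,"ty":-1,"tz":0,"turn":-0.1},{"tx":55,"ty":-1,"tz":30,"turn":-0.1},{"tx":55,"ty":-1,"tz":60,"turn":-0.1},{"tx":55,"ty":-1,"tz":60,"turn":-0.1}]' 60 3;  python3 -c "
from h import *
goto(.399,.352,91.7)"
```

```text
time: 52.18
position: [0.3987, 0.3515, 0.1275]
tool_rot: [0.045, -3.139, 0.003]
ft_force: [-0.1, 0.2, 0.4]
grip_width: 0.695
grip_force: 0.0
tcp [398.7 351.5 127.5] tooly 91.7 -> tx -0.3 ty 0.5 turn -0.01 q7 0.57
```

```bash
python3 -m crank '[{"tx":0,"ty":1,"tz":50,"turn":0},{"tx":0,"ty":1,"tz":85,"turn":0},{"tx":0,"ty":1,"tz":98,"turn":0},{"tx":0,"ty":1,"tz":98,"turn":0}]' 60 3; python3 -m crank '[{"tx":0,"ty":0,"tz":0,"turn":0},{"tx":0,"ty":0,"tz":0,"turn":0},{"tx":0,"ty":0,"tz":0,"turn":0},{"tx":0,"ty":0,"tz":0,"turn":0},{"tx":0,"ty":0,"tz":0,"turn":0}]' 25 3; python3 -m crank '[{"tx":0,"ty":0,"tz":0,"turn":0},{"tx":0,"ty":0,"tz":0,"turn":0}]'; python3 -m crank '[{"tx":-4,"ty":0,"tz":-15,"turn":0},{"tx":-12,"ty":0,"tz":-30,"turn":0},{"tx":-20,"ty":0,"tz":-45,"turn":0},{"tx":-30,"ty":0,"tz":-60,"turn":0},{"tx":-30,"ty":0,"tz":-60,"turn":0}]'; python3 -m crank '[{"tx":0,"ty":0,"tz":-12,"turn":0},{"tx":0,"ty":0,"tz":-25,"turn":0},{"tx":0,"ty":0,"tz":-40,"turn":0},{"tx":0,"ty":0,"tz":-50,"turn":0},{"tx":0,"ty":0,"tz":-50,"turn":0}]'; python3 - <<'E'
from held import *
held()
E
```

```text
time: 52.68
position: [0.3999, 0.354, 0.0312]
tool_rot: [-0.044, 3.141, 0.001]
ft_force: [0.2, -0.4, 0.9]
grip_width: 0.691
grip_force: 0.0
time: 53.3
position: [0.3996, 0.3536, 0.0309]
tool_rot: [-0.045, 3.141, -0.0]
ft_force: [-0.3, -0.3, 2.7]
grip_width: 0.365
grip_force: 3.0
time: 53.55
position: [0.3995, 0.3536, 0.0307]
tool_rot: [-0.045, 3.141, -0.0]
ft_force: [-0.5, -1.1, 4.5]
grip_width: 0.366
grip_force: 3.0
time: 54.18
position: [0.431, 0.355, 0.0923]
tool_rot: [-0.042, 3.139, 0.002]
ft_force: [-2.7, 0.1, 2.5]
grip_width: 0.365
grip_force: 3.0
time: 54.8
position: [0.4299, 0.3548, 0.1415]
tool_rot: [-0.045, 3.14, 0.001]
ft_force: [-0.7, 0.4, -0.9]
grip_width: 0.362
grip_force: 3.0
side 408 tool z of bottom [ 33.8 100.3]
  z40-55 x [-26.3  16.7] y [-26.1   2.7]
  z55-70 x [-26.1  18. ] y [-27.4   2.1]
  z70-85 x [-25.1  18.7] y [-26.3   2.3]
  z85-100 x [-24.7  19.3] y [-26.5   7.3]
scene 586 tool z of bottom [ 33.5 102.5]
  z40-55 x [-28.2 -22.8] y [-21.6  20.7]
  z55-70 x [-27.8 -24. ] y [-20.5  20.1]
  z70-85 x [-27.1 -21.6] y [-21.3  20.8]
  z85-100 x [-25.8 -22.4] y [-20.8  19.7]
```

```bash
python3 -m crank '[{"tx":0,"ty":0,"tz":0,"turn":0},{"tx":0,"ty":0,"tz":0,"turn":0},{"tx":0,"ty":0,"tz":-25,"turn":0.8},{"tx":0,"ty":0,"tz":-50,"turn":0.8},{"tx":0,"ty":0,"tz":-50,"turn":0.8}]' 25 15 >/dev/null; python3 -c "
from h import *
goto(.6066,.334,87.6)"
```

```text
tcp [430.1 355.4 191.9] tooly 87.6 -> tx -177.2 ty -14.1 turn 0.01 q7 0.56
```

```bash
python3 -m crank '[{"tx":-45,"ty":-4,"tz":0,"turn":0},{"tx":-90,"ty":-8,"tz":0,"turn":0},{"tx":-135,"ty":-12,"tz":0,"turn":0},{"tx":-170,"ty":-14,"tz":0,"turn":0},{"tx":-177,"ty":-14,"tz":0,"turn":0}]'; python3 -m crank '[{"tx":0,"ty":0,"tz":10,"turn":0},{"tx":0,"ty":0,"tz":10,"turn":0}]';  python3 - <<'E'
from held import *
held()
goto(.607,.334,87.6)
E
```

```text
time: 56.15
position: [0.6077, 0.3311, 0.1876]
tool_rot: [-0.07, -3.138, 0.002]
ft_force: [-0.1, -0.6, -1.0]
grip_width: 0.362
grip_force: 15.0
time: 56.4
position: [0.6035, 0.3335, 0.1788]
tool_rot: [-0.061, -3.138, 0.002]
ft_force: [0.1, 0.2, -0.9]
grip_width: 0.359
grip_force: 15.0
side 406 tool z of bottom [33.6 99.6]
  z40-55 x [-25.7  17.4] y [-26.3  13.8]
  z55-70 x [-23.4  18.5] y [-25.7  10.5]
  z70-85 x [-23.1  18.9] y [-26.1  10.7]
  z85-100 x [-21.6  19. ] y [-25.4   7.3]
scene 609 tool z of bottom [ 33.1 100.2]
  z40-55 x [-28.9 -25.5] y [-19.4  21.6]
  z55-70 x [-27.9 -24.7] y [-19.7  21.3]
  z70-85 x [-27.  -23.6] y [-19.6  21.5]
  z85-100 x [-25.9 -23.2] y [-19.8  21.1]
tcp [604.3 333.6 180.3] tooly 87.7 -> tx -2.6 ty 0.5 turn 0.03 q7 0.68
```

```bash
python3 -m crank '[{"tx":-2,"ty":0,"tz":25,"turn":0},{"tx":-2,"ty":0,"tz":50,"turn":0},{"tx":-2,"ty":0,"tz":62,"turn":0},{"tx":-2,"ty":0,"tz":68,"turn":0},{"tx":-2,"ty":0,"tz":71,"turn":0}]'; python3 -m crank '[{"tx":0,"ty":0,"tz":2,"turn":0},{"tx":0,"ty":0,"tz":3,"turn":0},{"tx":0,"ty":0,"tz":3,"turn":0}]'
```

```text
time: 57.12
position: [0.6078, 0.3334, 0.1101]
tool_rot: [0.064, 3.14, 0.001]
ft_force: [-1.3, 0.6, 4.7]
grip_width: 0.36
grip_force: 15.0
time: 57.5
position: [0.6087, 0.3337, 0.1101]
tool_rot: [0.065, 3.137, 0.001]
ft_force: [-2.3, -2.2, 9.4]
grip_width: 0.362
grip_force: 15.0
```

```bash
python3 -m crank '[{"tx":0,"ty":0,"tz":-2,"turn":0},{"tx":0,"ty":0,"tz":-2,"turn":0}]' >/dev/null; python3 -m crank '[{"tx":0,"ty":0,"tz":0,"turn":0},{"tx":0,"ty":0,"tz":0,"turn":0},{"tx":0,"ty":0,"tz":0,"turn":0}]' 55 3; python3 -m crank '[{"tx":0,"ty":0,"tz":-30,"turn":0},{"tx":0,"ty":0,"tz":-80,"turn":0},{"tx":0,"ty":0,"tz":-130,"turn":0},{"tx":100,"ty":0,"tz":-130,"turn":0},{"tx":160,"ty":0,"tz":-130,"turn":0}]' 70; python3 - <<'E'
from lane import *
lane()
for n in ("scene","side"):
    P,C=cloud(n)
    k=(abs(P[:,0]-.45)<.04)&(abs(P[:,1]+.36)<.09)&(P[:,2]>.078)&(P[:,2]<.1); rect(P[k]," bar")
    im,_=ctrl.get_image(n); cv2.imwrite(f"pics/{n}_end.png",im[:,:,::-1])
E
```

```text
time: 58.12
position: [0.6075, 0.3328, 0.108]
tool_rot: [-0.065, -3.14, 0.001]
ft_force: [-0.6, -0.9, 0.9]
grip_width: 0.591
grip_force: 0.0
time: 58.75
position: [0.4817, 0.3389, 0.2391]
tool_rot: [0.066, 3.141, 0.003]
ft_force: [-0.5, 1.2, 1.6]
grip_width: 0.804
grip_force: 0.0
side cap lane x 1.0 y -162.5 top 103.8 spans [32. 34.] 133
side cap lane x -1.4 y -86.0 top 103.9 spans [30. 33.] 110
side cap lane x -2.0 y -3.5 top 103.7 spans [31. 29.] 92
side cap lane x -1.4 y 78.1 top 103.8 spans [30. 30.] 82
side cap lane x 0.2 y 158.7 top 103.8 spans [28. 34.] 70
scene cap lane x 1.7 y -159.8 top 102.9 spans [32. 31.] 194
scene cap lane x -0.0 y -81.0 top 103.0 spans [32. 31.] 215
scene cap lane x 0.1 y 2.3 top 103.2 spans [31. 31.] 237
scene cap lane x -0.6 y 83.1 top 103.2 spans [33. 31.] 270
scene cap lane x 1.5 y 162.8 top 103.4 spans [32. 31.] 307
 bar 225 c [ 442.1 -354.8] size [120.6  15.3] ang 87.5 ztop [79.1 85.7 88.1]
 bar 678 c [ 441.  -357.4] size [122.4  14.6] ang 87.8 ztop [80.3 88.6 90.3]
```

View pics/scene_end.png

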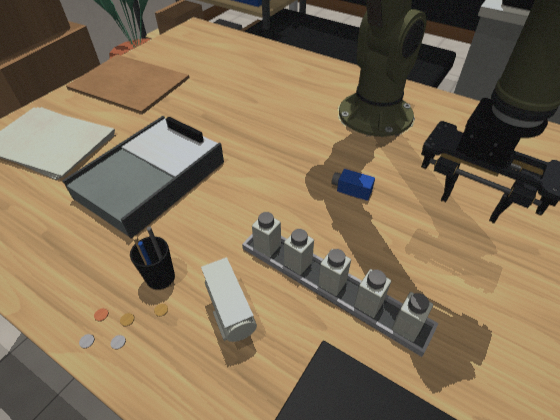

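View pics/side_end.png

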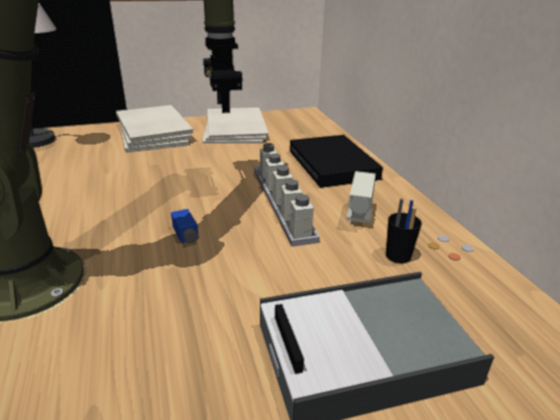

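Both views show five bottles upright in the lane (scene 266,235 to 412,315) and no tins left on the table. The case is shut (bar at 185,130), and the camera and pen pot are untouched. I'll hand the job in.

```bash
python3 -m crank '[{"tx":0,"ty":0,"tz":0,"turn":0},{"tx":0,"ty":0,"tz":0,"turn":0}]' >/dev/null; python3 -c "
from bench import ctrl
print(ctrl.close_job())"
```

```text
the job is handed in; nothing more can be done
None
```

I handed the job in at about 59 s: all three tins are flat in the case with the cover shut, and all five bottles stand cap up in the lane. The final pictures confirm this, apart from the tins, which I last saw before shutting the cover; no verdict was returned.

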